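# Change the die: clear the barrels, swap the dies, put the barrels back

### The job

Change the die of the extrusion press. First stand the two flanged barrels, which block the way to the rod die behind them, upright on the black rubber mat; then swap the two dies, so that the rod die sits flat in the round seat of the die carrier and the strand die from that seat stands on the die pad of the white storage board; last put each barrel back upright over its own spigot (tall barrel on the wide spigot, short barrel on the narrow one). Set everything down gently, tip no barrel over, and leave all released and at rest.

Things in the scene. Friction and masses are not known exactly. Their poses are not given: they have to be found in the camera images.
- tall_barrel_centre (a point): Tall barrel, loose, stainless steel, about 0.5 to 0.85 kg: an upright open tube of outer diameter 50 mm and bore 42 mm on a round foot flange of diameter 76 mm, 10 mm thick, with 6 bolt holes; 125 mm high in all. This point is on its axis half-way up (62.5 mm above its underside); z is its axis, up. Starts standing on the storage board with its bore over the wide spigot. Take it from above across the tube, within 35 mm of its top.
- short_barrel_centre (a point): Short barrel, loose, stainless steel, about 0.35 to 0.6 kg: same form, tube outer diameter 40 mm, bore 32 mm, foot flange of diameter 64 mm, 10 mm thick, with 4 bolt holes; 105 mm high in all. This point is on its axis half-way up (52.5 mm above its underside); z is its axis, up. Starts standing on the storage board with its bore over the narrow spigot. Take it from above across the tube, within 35 mm of its top.
- rod_die_centre (a point): Rod die, loose, steel, about 0.3 kg: a round flange of diameter 50 mm, 10 mm thick, with a broad round hub of diameter 38 mm, 22 mm high, on top (32 mm high in all) and one 16 mm bore in the middle. This point is on its axis half-way up (16 mm above its underside); z is its axis, up. Starts on the die pad of the storage board, behind and between the two barrels, which leave no room for a gripper until they are moved. Take it by the hub from above.
- strand_die_centre (a point): Strand die, loose, steel, about 0.2 kg: the same flange (diameter 50 mm, 10 mm thick) with a narrower round hub of diameter 28 mm, 22 mm high, on top (32 mm high in all) and a ring of 6 small holes. This point is on its axis half-way up (16 mm above its underside); z is its axis, up. Starts in the seat of the die carrier. Take it by the hub from above.
- tall_spigot (a point): Wide spigot, fixed on the white storage board (190 x 150 x 10 mm), home of the tall barrel: a round grey pad of diameter 84 mm with a steel stub of diameter 26 mm in its middle, 10 mm high with a coned top. This point is the middle of the pad's top face (13 mm above the bench), on the stub's axis; z up. Either front place of the board may be its own.
- short_spigot (a point): Narrow spigot, fixed on the same storage board, home of the short barrel: a round grey pad of diameter 72 mm with a steel stub of diameter 16 mm, 10 mm high with a coned top. This point is the middle of the pad's top face (13 mm above the bench), on the stub's axis; z up. It lies 100 mm from the wide spigot, centre to centre.
- die_place (a point): Die pad, fixed on the same storage board: a plain round grey disc of diameter 54 mm, 3 mm thick, behind the two spigots (71 mm from each, centre to centre). This point is the middle of its flat top face (13 mm above the bench); z up. Carries the rod die at the start; place of the strand die at the end.
- seat (a point): Seat of the die carrier, fixed: an aluminium plate 190 x 150 x 12 mm lying on the bench, with a steel ring in its middle (inner diameter 62 mm, outer 92 mm, 8 mm high) inside which a die's flange lies flat on the plate, and on its two short sides a block 22 mm wide, 26 mm higher than the plate, inner faces 72 mm from the centre. This point is the middle of the seat's floor (12 mm above the bench); y runs towards the blocks, x between them, z up.
- mat_top (a point): Black rubber mat, fixed, lying on the bench, 4 mm thick: the side area. This point is the middle of its top face (4 mm above the bench); it reaches 100 mm along +-x and 115 mm along +-y; z up. Empty at the start.
Mind the look-alikes: they are no part of the job. Leave any red or turquoise look-alike of the part that bears rod_die_centre alone.

How it is judged:
On the way, in this order (a step that is already met when the one before it is completed fails the run):
1. both barrels stand upright on the mat, the dies still where they were (x of tall_barrel_centre in the frame of mat_top between -0.1 and 0.1 m and y of tall_barrel_centre in the frame of mat_top between -0.115 and 0.115 m and z of tall_barrel_centre in the frame of mat_top between 0.0585 and 0.0665 m and angle between each of tall_barrel_centre, short_barrel_centre's own z axis and vertical below 0.08 rad and x of short_barrel_centre in the frame of mat_top between -0.1 and 0.1 m and y of short_barrel_centre in the frame of mat_top between -0.115 and 0.115 m and z of short_barrel_centre in the frame of mat_top between 0.0485 and 0.0565 m and horizontal distance between rod_die_centre and die_place below 0.02 m and horizontal distance between strand_die_centre and seat below 0.02 m), for 0.2 s.
2. the dies are swapped while both barrels stand on the mat (horizontal distance between rod_die_centre and seat below 0.01 m and z of rod_die_centre in the frame of seat between 0.013 and 0.019 m and angle between each of rod_die_centre, strand_die_centre's own z axis and vertical below 0.06 rad and horizontal distance between strand_die_centre and die_place below 0.012 m and z of strand_die_centre in the frame of die_place between 0.013 and 0.019 m and x of tall_barrel_centre in the frame of mat_top between -0.1 and 0.1 m and y of tall_barrel_centre in the frame of mat_top between -0.115 and 0.115 m and z of tall_barrel_centre in the frame of mat_top between 0.0585 and 0.0665 m and angle between each of tall_barrel_centre, short_barrel_centre's own z axis and vertical below 0.08 rad and x of short_barrel_centre in the frame of mat_top between -0.1 and 0.1 m and y of short_barrel_centre in the frame of mat_top between -0.115 and 0.115 m and z of short_barrel_centre in the frame of mat_top between 0.0485 and 0.0565 m), for 0.2 s.
At the end, for the whole second after the job is handed in: Rod die flat on the seat's floor, within 10 mm of its middle; strand die flat on the die pad, within 12 mm; tall barrel upright over the wide spigot and short barrel over the narrow one, within 10 mm; heights within 3 mm, tilts under 0.06 rad, all at rest (horizontal distance between rod_die_centre and seat below 0.01 m and z of rod_die_centre in the frame of seat between 0.013 and 0.019 m and angle between each of rod_die_centre, strand_die_centre, tall_barrel_centre, short_barrel_centre's own z axis and vertical below 0.06 rad and horizontal distance between strand_die_centre and die_place below 0.012 m and z of strand_die_centre in the frame of die_place between 0.013 and 0.019 m and horizontal distance between tall_barrel_centre and tall_spigot below 0.01 m and z of tall_barrel_centre in the frame of tall_spigot between 0.0595 and 0.0655 m and horizontal distance between short_barrel_centre and short_spigot below 0.01 m and z of short_barrel_centre in the frame of short_spigot between 0.0495 and 0.0555 m and linear speed of each of tall_barrel, short_barrel, rod_die, strand_die below 0.02 m/s); the robot touches nothing.
It fails at once if a barrel is tipped over (beyond 35 degrees) (angle between any of tall_barrel_centre, short_barrel_centre's own z axis and vertical above 0.6 rad).
It fails at once if a barrel or die is dropped from a height or knocked flying (over 0.5 m/s with no finger on it) ((contact force between the fingers and tall_barrel below 0.1 N and linear speed of tall_barrel above 0.5 m/s) or (contact force between the fingers and short_barrel below 0.1 N and linear speed of short_barrel above 0.5 m/s) or (contact force between the fingers and rod_die below 0.1 N and linear speed of rod_die above 0.5 m/s) or (contact force between the fingers and strand_die below 0.1 N and linear speed of strand_die above 0.5 m/s)).
It also fails if it takes over 144 s, if anything falls off the work surface, if the arm or the gripper's body presses on something with over 40 N, if the wrist force passes 120 N, or if a joint passes its speed limit or range.

### The arm

A 6-joint arm with a two-finger parallel gripper is mounted at the origin on the work surface. World frame = base frame: x ahead of the robot, y to its left, z up, the work surface at z = 0. Lengths are in m, angles in rad, forces in N, time in s.
With the tool pointing down it reaches from about 0.325 to 0.775 m from the base axis. Payload 9.3 kg.
Tool frame: the origin (TCP) lies at the very end of the fingers, on their centre line; the grasp point (between the pads) lies 19 mm behind it (env.grip_point_offset is the distance from the TCP to the grasp point, in m); z points along the fingers, y is the direction in which the jaws open and shut (so a half turn about z gives the same grasp; the last joint's range is limited). The gripper opens to 85 mm and grips with 20 to 120 N. Pads are 22 mm wide; open, the fingers measure 114 mm over their backs; the gripper's body (76 mm by 85 mm) begins 54 mm behind the grasp point. The pads swing forward as they close: fully open they stand 13 mm farther back than shut.
Start: joints at [0.972, 0.259, 0.021, 1.334, 0, 1.418], TCP at [0.237, 0.496, 0.197] pointing down, gripper open.
Joint ranges: [-3.04, 3.04], [-0.91, 1.82], [-1.04, 1.36], [-1.92, 1.95], [-1.52, 1.45], [-3.14, 3.14]. Speed limits (rad/s): [2.22, 2.22, 2.79, 3.14, 3.14, 3.14].

### API

Orientations are given as a unit quaternion [w, x, y, z].
In Python, from rig import env gives the robot as it stands.
- The arm moves only by the tool servo_tool, never from a script. Its argument "rows" is a list of rows, each a list of 7 numbers: the turn, a rotation vector about the tool's x, y, z in degrees, then the shift along the tool's x, y, z in cm, then the gripper command: -1 is shut, 1 is fully open, values between are in proportion. A call has exactly 5 rows; each row is the pose to reach, as a shift and turn from the pose commanded when the call began, along the tool's axes at that moment; what a row does not reach only later rows make up. A row lasts 1/10 s, in which the tool goes at most 50 mm and 8.59 degrees, less where a joint would pass 70% of its speed; a pose out of reach is approached as far as the arm can. A call with a gripper value outside its range is refused whole. The fingers move at their own pace and stop on an object; the grip force is fixed at half the most. Time passes only in rows, so rows that repeat a pose let the fingers close, or fill a call up. It gives the time, the measured TCP pose, the force and the opening at its end, in the units of the state.
- env.observe(): the state, without advancing time (a new reading comes with each control period).
- env.capture(name): name is "side" or "top" or "wrist"; returns a dict with "pixels" (384x512x3 uint8, red, green, blue), "intrinsics" (3x3 intrinsics, pixels), "rvec" (rotation vector, rad) and "tvec" (3), from world to camera coordinates, as OpenCV has them; the wrist camera has in their place "T_tool_cam" (4x4, takes a point from camera to tool coordinates, whose origin is the TCP and whose axes are the flange's). Camera axes: x right, y down, z forward; pixel columns grow to the right and rows downward; lengths in m; the calibration is good to about 2 mm. A picture is of the moment at which its call begins: read the wrist's pose just before it. There is no depth.
- env.job_done(): hands the job in, once; it reports no verdict.
The state is a dict: "t": time; "qpos": joint angles; "qd": joint speeds; "effort": joint torques, N m; "ee_pos": TCP position; "orientation": TCP orientation; "force": force on the tool from outside, world axes, zero at the start; "wrist_torque": the same for the moment, N m; "gripper_width": finger opening in m.
Only numpy, scipy, OpenCV 4.12 (cv2) and the standard library are available. Lean on these libraries where they do the work, as an engineer would, in place of code of your own. Each camera call takes 0.05 s, during which the arm holds its last target.

## Working session

There is one attempt and no reset: what is moved stays moved. The work goes in short steps, Python scripts to look and compute and a tool call to move; the robot and the scene stay as the last step left them, time stands still between calls to the robot, and variables do not carry over. Pictures are saved under pics/ and viewed, and the job is handed in when it is done.

Besides the shell and the picture viewer there is one more tool, called after "Call:" by a JSON object that holds its "method" and its "body". servo_tool: Moves the arm, as the interface text tells. Its arguments: {"type":"object","properties":{"rows":{"type":"array"}},"required":["rows"]}

```bash
ls; mkdir -p pics; python3 - <<'E'
from rig import env
import cv2
s=env.observe();print(s)
print(env.grip_point_offset)
for n in("side","top","wrist"):
    c=env.capture(n);cv2.imwrite(f"pics/{n}0.png",c["pixels"][:,:,::-1])
    print(n,{k:v for k,v in c.items() if k!="pixels"})
E
```

```text
pics
{'t': 0.0, 'qpos': array([ 9.72442805e-01,  2.59196669e-01,  2.07713424e-02,  1.33373210e+00,
       -4.08440964e-05,  1.41817341e+00]), 'qd': array([ 0.0005037 ,  0.00017944, -0.0001087 , -0.00027162,  0.00084759,
        0.00021536]), 'effort': array([ 2.19748631e-04, -5.55647600e+01,  3.44527960e+01,  1.39525675e-02,
       -3.04721061e-04, -1.77018370e-05]), 'ee_pos': array([0.23695103, 0.49596885, 0.19686756]), 'orientation': array([-2.30576863e-04,  2.21024899e-01,  9.75267927e-01, -6.40624925e-04]), 'force': array([-0.68189665, -1.04602631, -0.34787827]), 'wrist_torque': array([-0.02407765,  0.04394094,  0.01171624]), 'gripper_width': 0.08547593101812108}
0.0187
side {'intrinsics': array([[430.97275509,   0.        , 259.31067491],
       [  0.        , 430.97275509, 190.42887397],
       [  0.        ,   0.        ,   1.        ]]), 'rvec': array([ 2.39151972, -0.78809879,  0.28025592]), 'tvec': array([-0.44209706,  0.27806719,  1.01996708])}
top {'intrinsics': array([[486.63620579,   0.        , 261.78512453],
       [  0.        , 486.63620579, 196.11730868],
       [  0.        ,   0.        ,   1.        ]]), 'rvec': array([ 2.2147504 , -2.16798229,  0.10213401]), 'tvec': array([-0.02435811,  0.54933663,  1.21916541])}
wrist {'intrinsics': array([[339.48037129,   0.        , 253.50162645],
       [  0.        , 339.48037129, 188.30447555],
       [  0.        ,   0.        ,   1.        ]]), 'T_tool_cam': array([[ 3.18457517e-05, -9.55412163e-01, -2.95275461e-01,
         7.63115474e-02],
       [ 9.99999940e-01,  1.32191124e-04, -3.19875068e-04,
        -7.84049007e-05],
       [ 3.44645325e-04, -2.95275433e-01,  9.55412110e-01,
        -1.75558617e-01],
       [ 0.00000000e+00,  0.00000000e+00,  0.00000000e+00,
         1.00000000e+00]])}
```

View pics/top0.png

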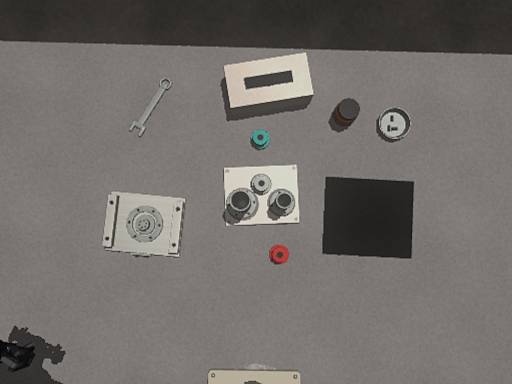

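View pics/side0.png

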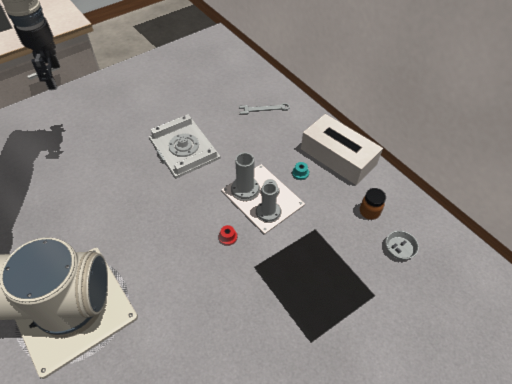

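View pics/wrist0.png

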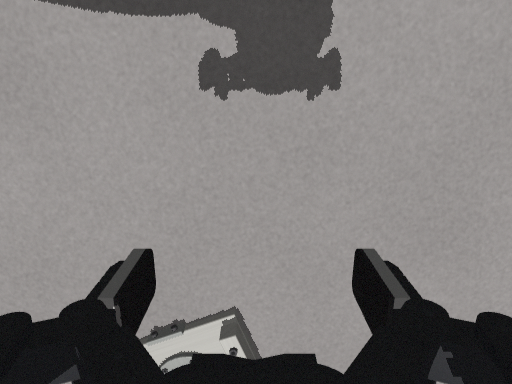

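Top view: the rod die is grey, at (261,183) behind the barrels. Its look-alikes are red at (279,254) and turquoise at (260,139). The tall barrel is at (240,203), short barrel (283,203), carrier (145,225) and mat (368,217). I'll check this in a close crop.

```bash
python3 - <<'E'
import cv2
a=cv2.imread("pics/top0.png")
cv2.imwrite("pics/t_b.png",cv2.resize(a[155:235,210:310],None,fx=8,fy=7.5,interpolation=cv2.INTER_CUBIC) if 0 else cv2.resize(a[155:230,210:310],None,fx=8,fy=8,interpolation=cv2.INTER_CUBIC))
cv2.imwrite("pics/t_c.png",cv2.resize(a[185:260,95:195],None,fx=8,fy=8,interpolation=cv2.INTER_CUBIC))
cv2.imwrite("pics/t_m.png",cv2.resize(a[170:265,315:420],None,fx=6,fy=6,interpolation=cv2.INTER_CUBIC))
E
```

```text
(no output)
```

View pics/t_b.png

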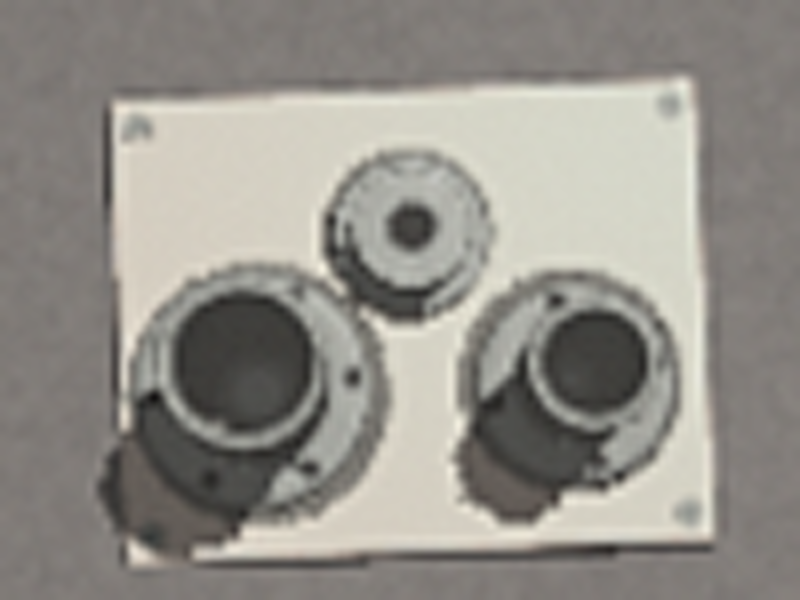

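View pics/t_c.png

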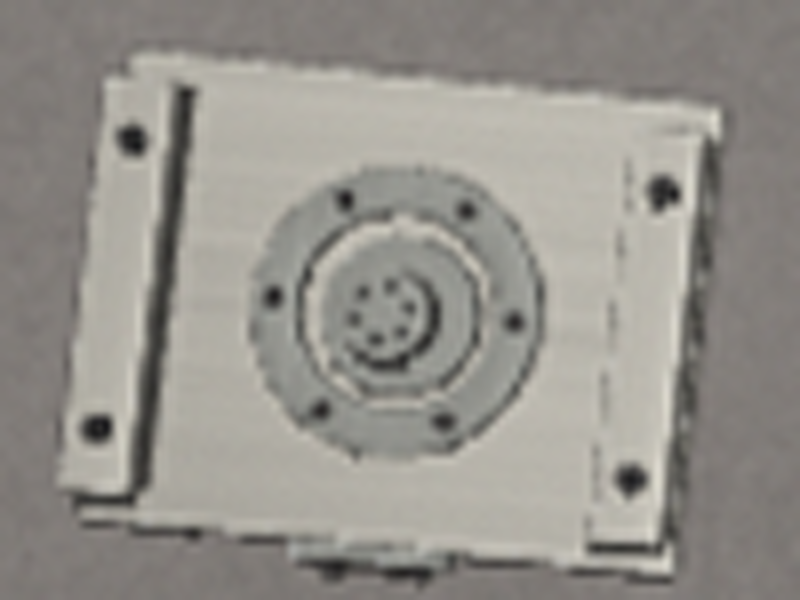

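View pics/t_m.png

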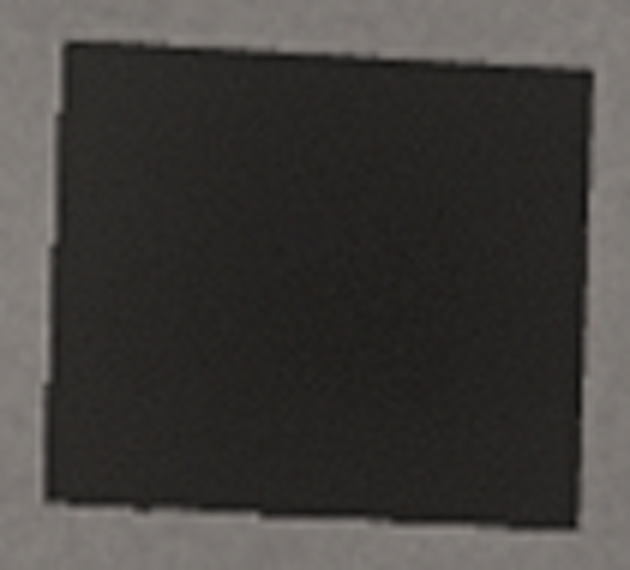

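```bash
cat > h.py <<'E'
import numpy as np, cv2
from rig import env
from scipy.spatial.transform import Rotation as R
_c={}
def cam(n):
    if n not in _c: _c[n]=env.capture(n)
    return _c[n]
def ray(n,u,v,st=None,cal=None):
    c=cal or cam(n)
    d=np.linalg.inv(c["intrinsics"])@[u,v,1]
    if n!="wrist":
        r=cv2.Rodrigues(c["rvec"])[0]; return -r.T@c["tvec"], r.T@d
    q=np.array(st["orientation"]);Rt=R.from_quat(q[[1,2,3,0]]).as_matrix()
    T=c["T_tool_cam"]
    return st["ee_pos"]+Rt@T[:3,3], Rt@T[:3,:3]@d
def at(n,u,v,z,st=None,cal=None):
    o,d=ray(n,u,v,st,cal); return o+d*(z-o[2])/d[2]
def proj(n,P,st=None,cal=None):
    c=cal or cam(n);P=np.asarray(P,float)
    if n!="wrist": p=cv2.Rodrigues(c["rvec"])[0]@P+c["tvec"]
    else:
        q=np.array(st["orientation"]);Rt=R.from_quat(q[[1,2,3,0]]).as_matrix();T=c["T_tool_cam"]
        p=T[:3,:3].T@(Rt.T@(P-st["ee_pos"])-T[:3,3])
    p=c["intrinsics"]@p;return p[:2]/p[2]
E
python3 - <<'E'
from h import *
def t(nm,x,y,z,o,s):
    p=at("top",(x+.5)/s-.5+o[0],(y+.5)/s-.5+o[1],z);print(nm,p.round(4));return p
b=(210,155);c=(95,185);m=(315,170)
t("tall top",247,367,.138,b,8);t("tall fl",263,392,.023,b,8)
t("short top",592,361,.118,b,8);t("short fl",572,380,.023,b,8)
t("rod top",411,226,.045,b,8);t("rod fl",409,236,.023,b,8)
q=[t("board",*k,.010,b,8) for k in((112,98),(692,75),(715,540),(128,565))]
print(np.mean(q,0),[np.linalg.norm(q[i]-q[i-1]).round(4) for i in range(4)])
t("ring",398,312,.020,c,8);t("strand",383,313,.044,c,8)
t("screw",132,139,.038,c,8);t("screw",97,427,.038,c,8);t("screw",662,192,.038,c,8);t("screw",630,478,.038,c,8)
q=[t("mat",*k,.004,m,6) for k in((66,42),(593,70),(577,525),(46,498))]
print(np.mean(q,0),[np.linalg.norm(q[i]-q[i-1]).round(4) for i in range(4)])
s=env.observe();print(s['t'],R.from_quat(s['orientation'][[1,2,3,0]]).as_matrix().round(3))
o,_=ray("top",0,0);print("cam",o); o,_=ray("side",0,0);print("cam",o)
E
```

```text
tall top [0.5298 0.0383 0.138 ]
tall fl [0.5295 0.0361 0.023 ]
short top [ 0.5351 -0.0623  0.118 ]
short fl [ 0.5355 -0.0619  0.023 ]
rod top [ 0.5813 -0.0094  0.045 ]
rod fl [ 0.5803 -0.0092  0.023 ]
board [0.6241 0.0873 0.01  ]
board [ 0.636  -0.0998  0.01  ]
board [ 0.486  -0.1094  0.01  ]
board [0.474  0.0782 0.01  ]
[ 0.5550257  -0.01092291  0.01      ] [np.float64(0.1504), np.float64(0.1874), np.float64(0.1503), np.float64(0.188)]
ring [0.4737 0.2829 0.02  ]
strand [0.4729 0.2821 0.044 ]
screw [0.5256 0.3636 0.038 ]
screw [0.4359 0.3705 0.038 ]
screw [0.5126 0.1982 0.038 ]
screw [0.4235 0.2051 0.038 ]
mat [ 0.6055 -0.1776  0.004 ]
mat [ 0.5985 -0.407   0.004 ]
mat [ 0.4022 -0.3995  0.004 ]
mat [ 0.4091 -0.1711  0.004 ]
[ 0.50383677 -0.28877081  0.004     ] [np.float64(0.1965), np.float64(0.2295), np.float64(0.1965), np.float64(0.2285)]
0.2 [[-0.902  0.431 -0.   ]
 [ 0.431  0.902 -0.001]
 [ 0.    -0.001 -1.   ]]
cam [0.45616029 0.0084429  1.25720915]
cam [ 0.11029801 -0.57112169  0.98729852]
```

```bash
cat >> h.py <<'E'
def plan(x,y,z,yaw):  # yaw deg: azimuth of tool y
    s=env.observe();Rc=R.from_quat(s['orientation'][[1,2,3,0]])
    a=np.radians(yaw);ty=np.array([np.cos(a),np.sin(a),0]);tz=np.array([0,0,-1.]);tx=np.cross(ty,tz)
    Rt=R.from_matrix(np.c_[tx,ty,tz])
    rv=np.degrees((Rc.inv()*Rt).as_rotvec());sh=Rc.inv().apply(np.array([x,y,z])-s['ee_pos'])*100
    print("t",round(s['t'],2),"pos",s['ee_pos'].round(4),"w",round(s['gripper_width'],4),"F",s['force'].round(1))
    print("turn",rv.round(2),"shift",sh.round(2))
E
python3 -c "
from h import *
plan(.535,.037,.30,0)"
```

```text
t 0.25 pos [0.237  0.4961 0.1972] w 0.0852 F [-0.2 -0.   0.9]
turn [-4.000e-02  1.000e-02  6.446e+01] shift [-46.68 -28.59 -10.27]
```

Call:
{"method": "servo_tool", "body": {"rows": [[0, 0, 64.5, -46.7, -28.6, -10.3, 1], [0, 0, 64.5, -46.7, -28.6, -10.3, 1], [0, 0, 64.5, -46.7, -28.6, -10.3, 1], [0, 0, 64.5, -46.7, -28.6, -10.3, 1], [0, 0, 64.5, -46.7, -28.6, -10.3, 1]]}}

```text
t: 0.75
ee_pos: [0.3714, 0.2885, 0.2441]
orientation: [0.0, 0.565, 0.825, 0.0]
force: [1.3, 0.6, 0.1]
gripper_width: 0.0852
```

```bash
python3 -c "
from h import *
plan(.535,.037,.30,0)"
```

```text
t 0.75 pos [0.3714 0.2885 0.2441] w 0.0852 F [1.3 0.6 0.1]
turn [ 2.000e-02 -0.000e+00  2.116e+01] shift [-29.36   6.18  -5.58]
```

Call:
{"method": "servo_tool", "body": {"rows": [[0, 0, 21.2, -29.4, 6.2, -5.6, 1], [0, 0, 21.2, -29.4, 6.2, -5.6, 1], [0, 0, 21.2, -29.4, 6.2, -5.6, 1], [0, 0, 21.2, -29.4, 6.2, -5.6, 1], [0, 0, 21.2, -29.4, 6.2, -5.6, 1]]}}

```text
t: 1.25
ee_pos: [0.5068, 0.083, 0.29]
orientation: [0.0, 0.705, 0.709, 0.0]
force: [1.2, 0.9, 1.2]
gripper_width: 0.0855
```

```bash
python3 -c "
from h import *
plan(.535,.037,.30,0)"
```

```text
t 1.25 pos [0.5068 0.083  0.29  ] w 0.0855 F [1.2 0.9 1.2]
turn [ 0.02 -0.01  0.27] shift [-4.61  2.8  -1.  ]
```

Call:
{"method": "servo_tool", "body": {"rows": [[0, 0, 0, -2.5, 1.5, -0.5, 1], [0, 0, 0, -4.4, 2.7, -1, 1], [0, 0, 0, -4.4, 2.7, -1, 1], [0, 0, 0, -4.4, 2.7, -1, 1], [0, 0, 0, -4.4, 2.7, -1, 1]]}}

```text
t: 1.75
ee_pos: [0.5329, 0.0418, 0.2994]
orientation: [-0.0, 0.705, 0.709, -0.0]
force: [-0.6, -0.4, 0.1]
gripper_width: 0.0854
```

```bash
python3 - <<'E'
from h import *
import json
plan(.5296,.037,.30,0)
s=env.observe();c=env.capture("wrist")
cv2.imwrite("pics/w1.png",c["pixels"][:,:,::-1])
for P in((.5296,.037,.138),(.5354,-.0621,.118),(.5805,-.0093,.045)):print(proj("wrist",P,s,c))
E
```

```text
t 1.75 pos [0.5329 0.0418 0.2994] w 0.0854 F [-0.6 -0.4  0.1]
turn [-0.02 -0.01  0.32] shift [-0.48 -0.33 -0.06]
[251.24038158 166.03597734]
[256.03832665 245.25725294]
[290.14287818 184.03524405]
```

View pics/w1.png

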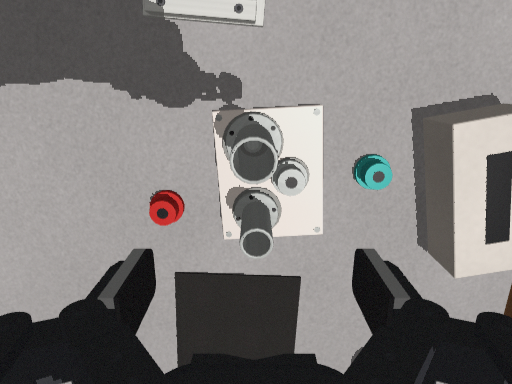

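```bash
python3 - <<'E'
import cv2
a=cv2.imread("pics/w1.png")
cv2.imwrite("pics/w1c.png",cv2.resize(a[98:263,205:330],None,fx=4.5,fy=3.6 if 0 else 3.6,interpolation=cv2.INTER_CUBIC) if 0 else cv2.resize(a[98:263,205:330],None,fx=3.6,fy=3.6,interpolation=cv2.INTER_CUBIC))
cv2.imwrite("pics/w1t.png",cv2.resize(a[105:195,215:325],None,fx=6,fy=6,interpolation=cv2.INTER_CUBIC))
E
```

```text
(no output)
```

View pics/w1c.png

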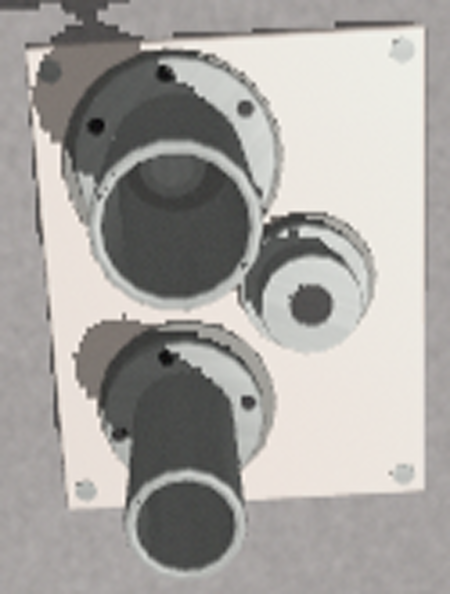

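View pics/w1t.png

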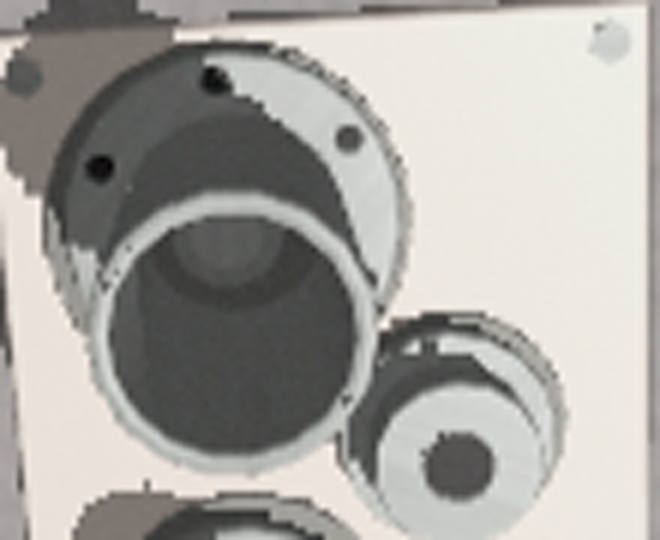

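```bash
python3 - <<'E'
from h import *
s=env.observe();c=env.capture("wrist")
for u,v,z in((253.6,159.9,.138),(256.3,242.6,.118),(291,182.1,.045)):print(at("wrist",u,v,z,s,c).round(4))
def w(x,y,z):print(at("wrist",205+(x+.5)/3.6-.5,98+(y+.5)/3.6-.5,z,s,c).round(4))
for q in((402,48),(403,473),(86,490),(50,70)):w(*q,.010)
E
```

```text
[0.5319 0.0435 0.138 ]
[ 0.5357 -0.0586  0.118 ]
[ 0.5816 -0.0065  0.045 ]
[0.6157 0.0827 0.01  ]
[ 0.6265 -0.0891  0.01  ]
[ 0.4953 -0.0976  0.01  ]
[0.4845 0.0739 0.01  ]
```

```bash
python3 - <<'E'
import cv2
a=cv2.imread("pics/side0.png")
cv2.imwrite("pics/s0c.png",cv2.resize(a[140:240,210:320],None,fx=6,fy=6,interpolation=cv2.INTER_CUBIC))
E
```

```text
(no output)
```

View pics/s0c.png

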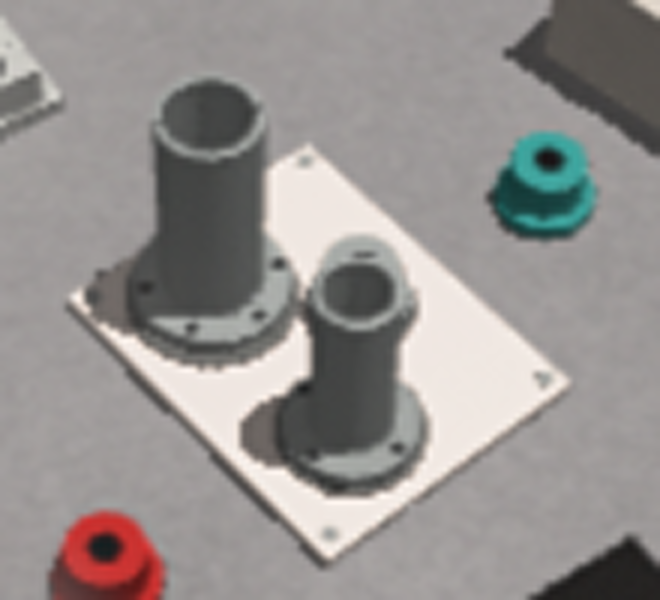

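```bash
python3 - <<'E'
from h import *
def w(x,y,z):
    p=at("side",210+(x+.5)/6-.5,140+(y+.5)/6-.5,z);print(p.round(4));return p
w(210,118,.138);w(361,293,.118)
q=[w(*k,.01) for k in((309,145),(570,380),(325,560),(70,300))];print(np.mean(q,0))
E
```

```text
[0.5314 0.0401 0.138 ]
[ 0.5359 -0.0628  0.118 ]
[0.6242 0.0888 0.01  ]
[ 0.6362 -0.0972  0.01  ]
[ 0.4858 -0.1075  0.01  ]
[0.475  0.0784 0.01  ]
[ 0.55530786 -0.00937604  0.01      ]
```

```bash
python3 -c "
from h import *
plan(.531,.040,.102,0)"
```

```text
t 1.9 pos [0.5329 0.042  0.2997] w 0.0853 F [-1.  -0.6  0.1]
turn [ 0.01 -0.    0.36] shift [-0.2  -0.19 19.77]
```

Call:
{"method": "servo_tool", "body": {"rows": [[0, 0, 0.4, -0.2, -0.2, 4, 1], [0, 0, 0.4, -0.2, -0.2, 8, 1], [0, 0, 0.4, -0.2, -0.2, 12, 1], [0, 0, 0.4, -0.2, -0.2, 14, 1], [0, 0, 0.4, -0.2, -0.2, 14, 1]]}}

```text
t: 2.4
ee_pos: [0.5294, 0.0398, 0.157]
orientation: [-0.002, 0.707, 0.707, -0.002]
force: [-0.0, -0.8, -1.1]
gripper_width: 0.0853
```

```bash
python3 - <<'E'
from h import *
plan(.531,.040,.102,0)
s=env.observe();c=env.capture("wrist")
cv2.imwrite("pics/w2.png",c["pixels"][:,:,::-1])
print(proj("wrist",(.531,.040,.138),s,c))
E
```

```text
t 2.4 pos [0.5294 0.0398 0.157 ] w 0.0853 F [-0.  -0.8 -1.1]
turn [-0.28 -0.02 -0.06] shift [0.02 0.18 5.5 ]
[257.66607749 212.19635125]
```

View pics/w2.png

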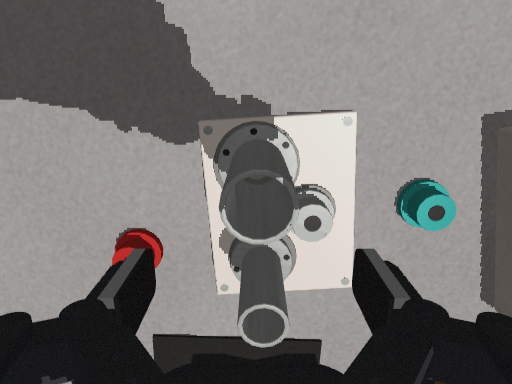

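Call:
{"method": "servo_tool", "body": {"rows": [[0, 0, 0, 0.1, 0.2, 2, 1], [0, 0, 0, 0.1, 0.2, 4, 1], [0, 0, 0, 0.1, 0.2, 5.5, 1], [0, 0, 0, 0.1, 0.2, 5.5, 1], [0, 0, 0, 0.1, 0.2, 5.5, 1]]}}

```text
t: 2.95
ee_pos: [0.5341, 0.0402, 0.1061]
orientation: [0.001, 0.708, 0.707, 0.001]
force: [0.7, -0.5, 0.8]
gripper_width: 0.0854
```

```bash
python3 - <<'E'
from h import *
plan(.531,.041,.102,0)
for n in("side","wrist"):
    c=env.capture(n)
    cv2.imwrite(f"pics/{n}3.png",c["pixels"][:,:,::-1])
E
```

```text
t 2.95 pos [0.5341 0.0402 0.1061] w 0.0854 F [ 0.7 -0.5  0.8]
turn [ 0.11  0.01 -0.1 ] shift [ 0.08 -0.32  0.41]
```

View pics/wrist3.png

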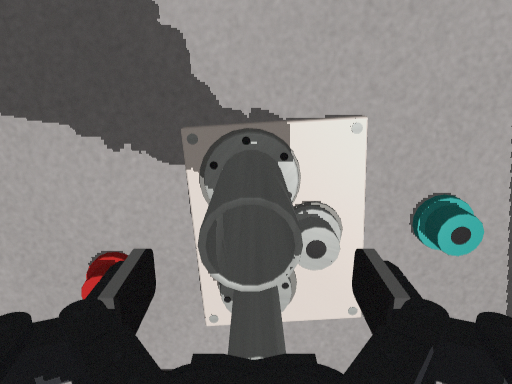

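View pics/side3.png

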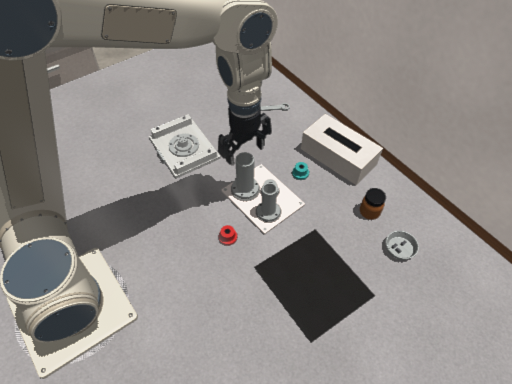

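Call:
{"method": "servo_tool", "body": {"rows": [[0, 0, 0, 0, -0.2, 0.3, 1], [0, 0, 0, 0, -0.2, 0.3, 1], [0, 0, 0, 0, -0.2, 0.3, 1], [0, 0, 0, 0, -0.2, 0.3, 1], [0, 0, 0, 0, -0.2, 0.3, 1]]}}

```text
t: 3.55
ee_pos: [0.5314, 0.04, 0.1016]
orientation: [0.0, 0.708, 0.706, 0.0]
force: [0.9, -0.2, 0.1]
gripper_width: 0.0856
```

```bash
python3 - <<'E'
from h import *
plan(.5317,.042,.102,0)
E
```

```text
t 3.55 pos [0.5314 0.04   0.1016] w 0.0856 F [ 0.9 -0.2  0.1]
turn [ 0.    0.   -0.11] shift [ 0.2   0.03 -0.04]
```

Call:
{"method": "servo_tool", "body": {"rows": [[0, 0, 0, 0.1, 0, 0, 0.6], [0, 0, 0, 0.1, 0, 0, 0.3], [0, 0, 0, 0.1, 0, 0, 0.0], [0, 0, 0, 0.1, 0, 0, -0.5], [0, 0, 0, 0.1, 0, 0, -1]]}}

```text
t: 4.05
ee_pos: [0.5292, 0.0409, 0.1067]
orientation: [0.001, 0.708, 0.706, -0.0]
force: [-35.6, 0.1, 85.4]
gripper_width: 0.015
```

Call:
{"method": "servo_tool", "body": {"rows": [[0, 0, 0, 0, 0, 0, -1], [0, 0, 0, 0, 0, 0, -1], [0, 0, 0, 0, 0, 0, -1], [0, 0, 0, 0, 0, 0, -1], [0, 0, 0, 0, 0, 0, -1]]}}

```text
t: 4.55
ee_pos: [0.5326, 0.0408, 0.1098]
orientation: [0.004, 0.708, 0.706, 0.003]
force: [-24.7, -0.0, 76.4]
gripper_width: 0.0002
```

```bash
python3 - <<'E'
from h import *
plan(.5317,.042,.102,0)
print(env.observe()['wrist_torque'])
E
```

```text
t 4.55 pos [0.5326 0.0408 0.1098] w 0.0002 F [-24.7  -0.   76.4]
turn [ 0.57  0.1  -0.1 ] shift [ 0.12 -0.1   0.78]
[-0.08002885  5.33631275 -0.05093468]
```

```bash
python3 - <<'E'
from h import *
for n in("side","wrist"):
    c=env.capture(n)
    cv2.imwrite(f"pics/{n}4.png",c["pixels"][:,:,::-1])
    if n=="side":cv2.imwrite(f"pics/{n}4c.png",cv2.resize(c["pixels"][90:230,190:320,::-1],None,fx=4,fy=4,interpolation=cv2.INTER_CUBIC))
E
```

```text
(no output)
```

View pics/wrist4.png

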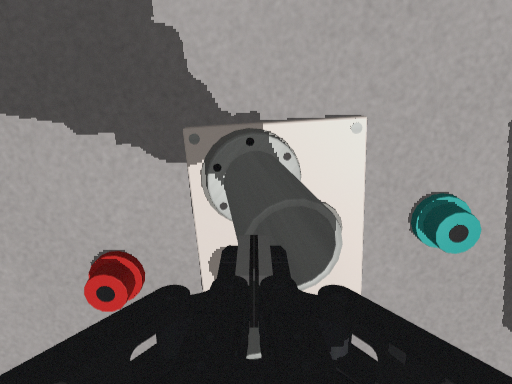

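View pics/side4c.png

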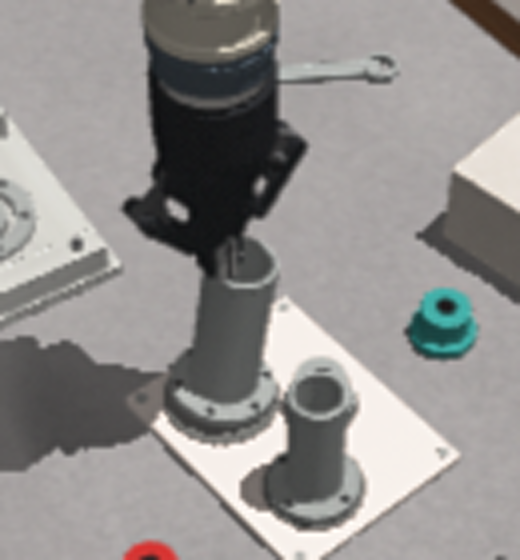

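```bash
python3 - <<'E'
import cv2
a=cv2.imread("pics/wrist4.png");cv2.imwrite("pics/w4c.png",cv2.resize(a[110:310,180:360],None,fx=4,fy=3 if 0 else 4,interpolation=cv2.INTER_CUBIC)[:600*4//3])
a=cv2.imread("pics/side4.png");cv2.imwrite("pics/s4c.png",cv2.resize(a[120:210,210:290],None,fx=7,fy=6.6,interpolation=cv2.INTER_CUBIC))
a=cv2.imread("pics/wrist3.png");cv2.imwrite("pics/w3c.png",cv2.resize(a[190:340,90:410],None,fx=2.5,fy=2.5,interpolation=cv2.INTER_CUBIC))
E
```

```text
(no output)
```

View pics/w4c.png

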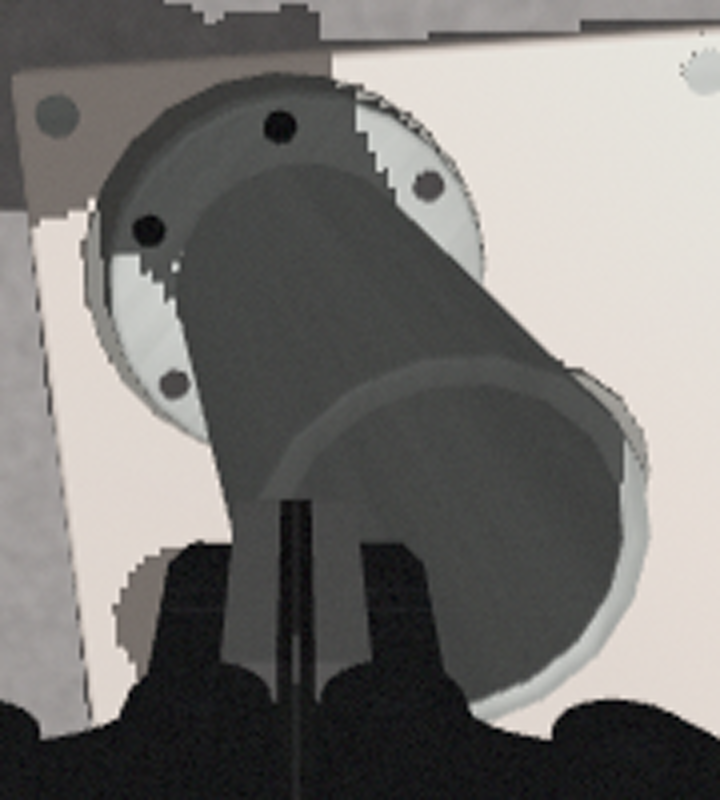

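View pics/s4c.png

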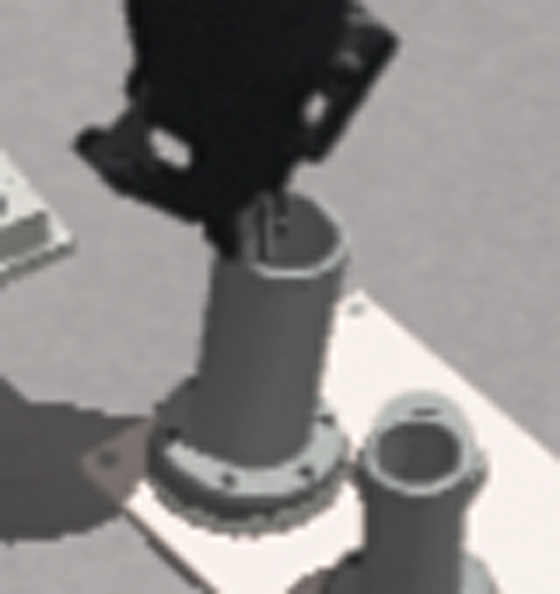

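View pics/w3c.png

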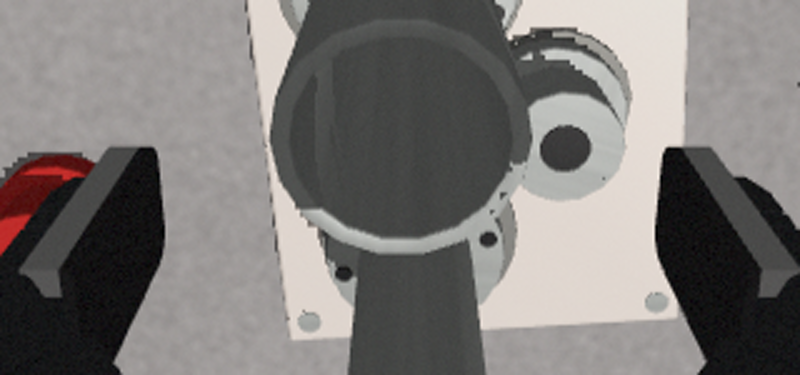

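```bash
python3 - <<'E'
from h import *
s=env.observe()
for e in(0,.0187,.035,.05):
    P=s['ee_pos']+[0,0,e];print(e,proj("side",P).round(1),proj("top",P).round(1),proj("wrist",P,s,env.capture("wrist")).round(1),proj("wrist",P+[0,.011,0],s,cam("wrist")).round(1))
print(s['ee_pos'],s['qpos'])
cv2.imwrite("pics/t4c.png",cv2.resize(env.capture("top")["pixels"][150:240,200:310,::-1],None,fx=7,fy=6.6,interpolation=cv2.INTER_CUBIC))
E
```

```text
0 [245.  165.9] [239.7 200. ] [255.1 224.8] [255.1 206.4]
0.0187 [244.9 161.3] [239.5 199.5] [255.6 239.5] [255.6 219.4]
0.035 [244.8 157.1] [239.3 199. ] [256.2 255.1] [256.2 233.3]
0.05 [244.7 153.3] [239.1 198.5] [256.8 272.5] [256.8 248.8]
[0.53262725 0.0407696  0.10983544] [-8.01649555e-02  2.65952167e-01 -1.96840101e-01  1.09783415e+00
 -9.40653937e-04  1.49238575e+00]
```

View pics/t4c.png

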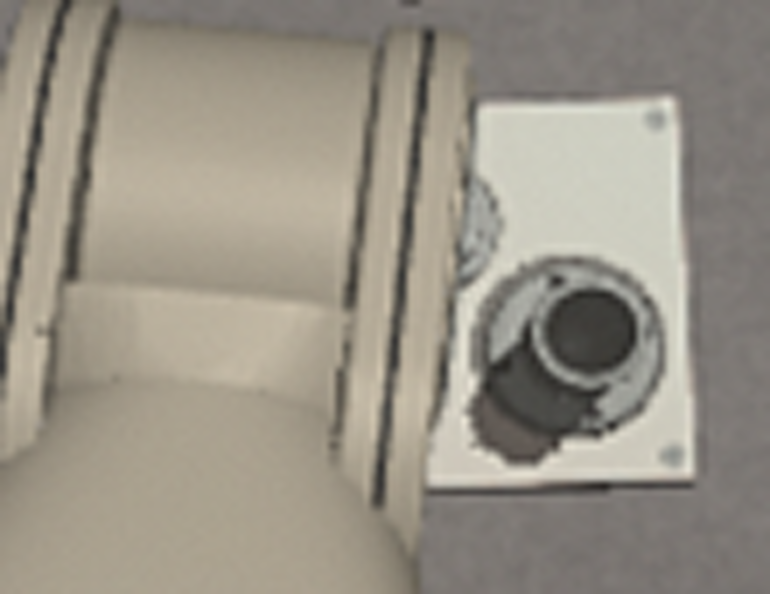

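The fingers shut above the rim: the real fingertips sit about 35 mm behind the reported TCP. That leaves the barrel leaning about 10° under the fingers, so I'll ease it back upright along its own arc.

Call:
{"method": "servo_tool", "body": {"rows": [[0, 0, 0, 0, 0, -0.2, -1], [0, 0, 0, 0, -0.2, -0.2, -1], [0, 0, 0, 0, -0.4, -0.2, -1], [0, 0, 0, 0, -0.6, -0.2, -1], [0, 0, 0, 0, -0.8, -0.2, -1]]}}

```text
t: 5.55
ee_pos: [0.5229, 0.041, 0.1075]
orientation: [0.001, 0.708, 0.706, 0.001]
force: [-15.3, -0.2, 34.3]
gripper_width: 0.0001
```

```bash
python3 - <<'E'
from h import *
plan(.5317,.042,.102,0)
c=env.capture("wrist")["pixels"];cv2.imwrite("pics/w5.png",cv2.resize(c[110:310,160:380,::-1],None,fx=3,fy=3))
E
```

```text
t 5.55 pos [0.5229 0.041  0.1075] w 0.0001 F [-15.3  -0.2  34.3]
turn [ 0.19  0.05 -0.1 ] shift [0.1  0.88 0.55]
```

View pics/w5.png

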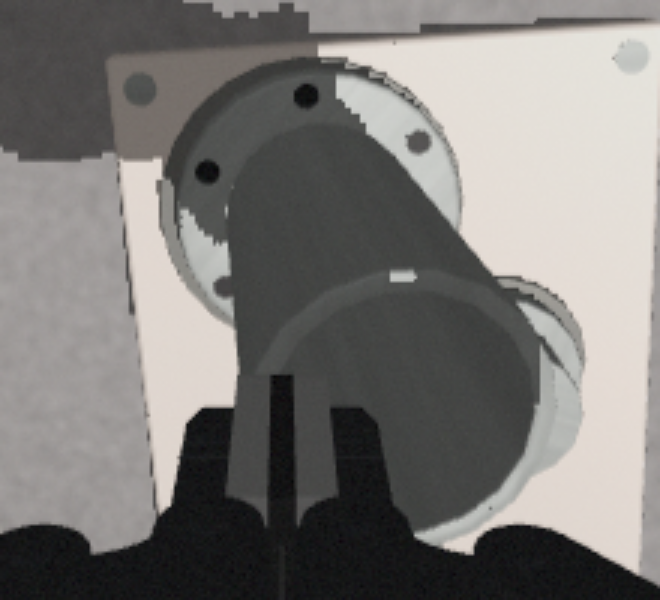

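Call:
{"method": "servo_tool", "body": {"rows": [[0, 0, 0, 0, -0.2, 0, -1], [0, 0, 0, 0, -0.4, 0, -1], [0, 0, 0, 0, -0.6, 0, -1], [0, 0, 0, 0, -0.8, 0.1, -1], [0, 0, 0, 0, -1.0, 0.2, -1]]}}

```text
t: 6.1
ee_pos: [0.5133, 0.0411, 0.1039]
orientation: [0.001, 0.708, 0.706, 0.001]
force: [-5.8, 0.5, 28.2]
gripper_width: -0.0002
```

```bash
python3 - <<'E'
from h import *
plan(.5317,.042,.102,0)
c=env.capture("wrist")["pixels"];cv2.imwrite("pics/w6.png",cv2.resize(c[110:310,160:380,::-1],None,fx=3,fy=3))
E
```

```text
t 6.1 pos [0.5133 0.0411 0.1039] w -0.0002 F [-5.8  0.5 28.2]
turn [ 0.13  0.03 -0.11] shift [0.1  1.84 0.19]
```

View pics/w6.png

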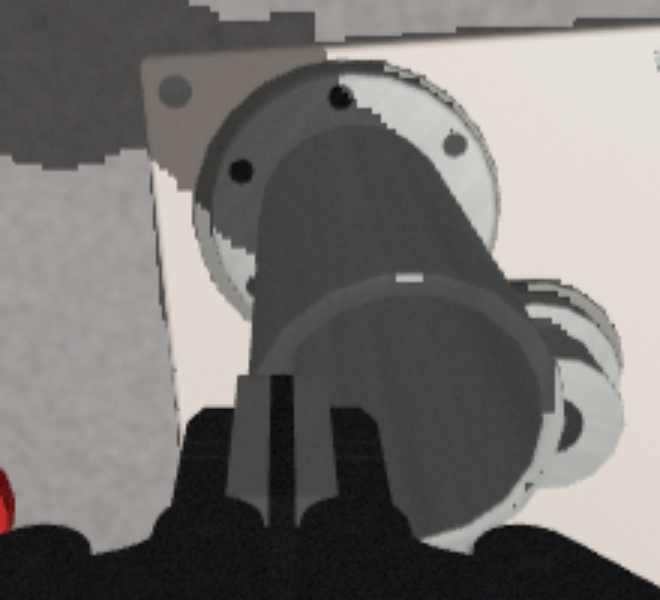

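Call:
{"method": "servo_tool", "body": {"rows": [[0, 0, 0, 0, -0.2, 0, -1], [0, 0, 0, 0, -0.3, -0.1, -1], [0, 0, 0, 0, -0.3, -0.3, -1], [0, 0, 0, 0, -0.3, -0.8, -1], [0, 0, 0, 0, -0.3, -2, -1]]}}

```text
t: 6.65
ee_pos: [0.5096, 0.0412, 0.1212]
orientation: [-0.001, 0.708, 0.706, -0.001]
force: [0.4, 1.2, -0.1]
gripper_width: -0.0002
```

Call:
{"method": "servo_tool", "body": {"rows": [[0, 0, 0, 0, 1, -3, -1], [0, 0, 0, 0, 2, -5, -1], [0, 0, 0, 0, 2, -5, 1], [0, 0, 0, 0, 2, -5, 1], [0, 0, 0, 0, 2, -5, 1]]}}

```text
t: 7.15
ee_pos: [0.5295, 0.0411, 0.1707]
orientation: [-0.001, 0.708, 0.706, -0.001]
force: [-0.2, 0.3, -0.2]
gripper_width: 0.0433
```

```bash
python3 - <<'E'
from h import *
plan(.5317,.042,.102,0)
c=env.capture("wrist")["pixels"];cv2.imwrite("pics/w7.png",c[:,:,::-1])
c=env.capture("side")["pixels"];cv2.imwrite("pics/s7.png",cv2.resize(c[90:240,190:330,::-1],None,fx=4,fy=4))
E
```

```text
t 7.15 pos [0.5295 0.0411 0.1707] w 0.0433 F [-0.2  0.3 -0.2]
turn [-0.1  -0.01 -0.11] shift [0.09 0.23 6.87]
```

View pics/w7.png

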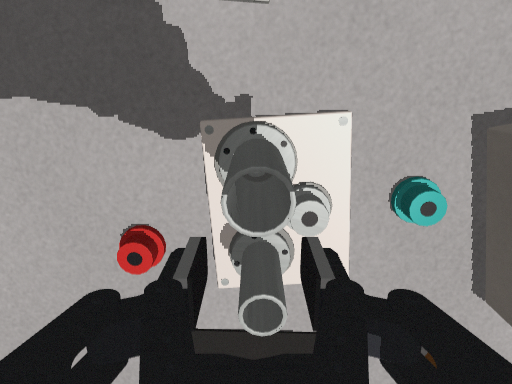

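View pics/s7.png

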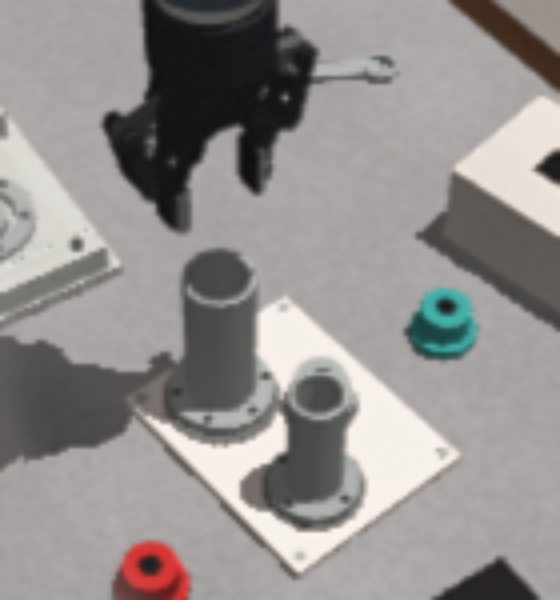

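```bash
python3 - <<'E'
from h import *
s=env.observe();c=env.capture("wrist")
print(at("wrist",258.3,201,.138,s,c))
plan(.531,.041,.070,0)
E
```

```text
[0.53177646 0.04373597 0.138     ]
t 7.3 pos [0.5297 0.0411 0.1709] w 0.0654 F [-0.4  0.1  0.9]
turn [-0.08 -0.01 -0.11] shift [-1.000e-02  1.400e-01  1.008e+01]
```

Call:
{"method": "servo_tool", "body": {"rows": [[0, 0, 0, 0.1, 0.15, 0, 1], [0, 0, 0, 0.1, 0.15, 1, 1], [0, 0, 0, 0.1, 0.15, 3, 1], [0, 0, 0, 0.1, 0.15, 5, 1], [0, 0, 0, 0.1, 0.15, 6, 1]]}}

```text
t: 7.8
ee_pos: [0.5308, 0.0422, 0.1093]
orientation: [-0.001, 0.708, 0.706, -0.001]
force: [0.1, -0.8, -0.1]
gripper_width: 0.0852
```

Call:
{"method": "servo_tool", "body": {"rows": [[0, 0, 0, 0, 0, 1.5, 1], [0, 0, 0, 0, 0, 3, 1], [0, 0, 0, 0, 0, 4, 1], [0, 0, 0, 0, 0, 4, 1], [0, 0, 0, 0, 0, 4, 1]]}}

```text
t: 8.3
ee_pos: [0.532, 0.0421, 0.0718]
orientation: [0.0, 0.708, 0.706, 0.0]
force: [0.1, -0.3, 0.5]
gripper_width: 0.0854
```

```bash
python3 - <<'E'
from h import *
plan(.531,.041,.070,0)
c=env.capture("wrist")["pixels"];cv2.imwrite("pics/w8.png",c[:,:,::-1])
c=env.capture("side")["pixels"];cv2.imwrite("pics/s8.png",cv2.resize(c[90:240,190:330,::-1],None,fx=4,fy=4))
E
```

```text
t 8.3 pos [0.532  0.0421 0.0718] w 0.0854 F [ 0.1 -0.3  0.5]
turn [ 0.   -0.   -0.11] shift [-0.11 -0.1   0.18]
```

View pics/w8.png

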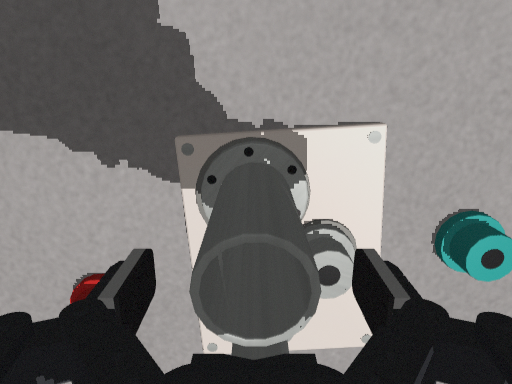

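View pics/s8.png

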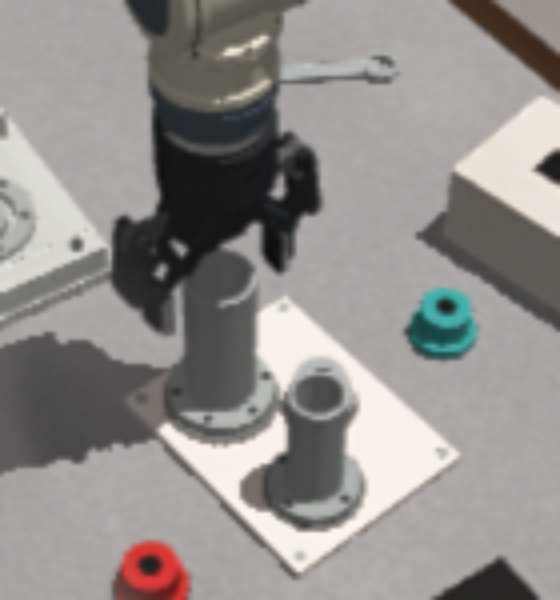

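Call:
{"method": "servo_tool", "body": {"rows": [[0, 0, 0, 0, -0.05, 0, 0.3], [0, 0, 0, 0, -0.05, 0, 0.3], [0, 0, 0, 0, -0.05, 0, 0.3], [0, 0, 0, 0, -0.05, 0, 0], [0, 0, 0, 0, -0.05, 0, 0]]}}

```text
t: 8.9
ee_pos: [0.5319, 0.042, 0.0721]
orientation: [0.0, 0.708, 0.706, 0.0]
force: [1.0, -0.0, 6.2]
gripper_width: 0.0484
```

Call:
{"method": "servo_tool", "body": {"rows": [[0, 0, 0, 0, 0, 0, -1], [0, 0, 0, 0, 0, 0, -1], [0, 0, 0, 0, 0, 0, -1], [0, 0, 0, 0, 0, 0, -1], [0, 0, 0, 0, 0, 0, -1]]}}

```text
t: 9.4
ee_pos: [0.5319, 0.042, 0.0721]
orientation: [0.0, 0.708, 0.706, 0.0]
force: [0.6, 0.1, 4.7]
gripper_width: 0.0482
```

```bash
python3 - <<'E'
from h import *
plan(.531,.041,.070,0)
c=env.capture("wrist")["pixels"];cv2.imwrite("pics/w9.png",c[:,:,::-1])
E
```

```text
t 9.4 pos [0.5319 0.042  0.0721] w 0.0482 F [0.6 0.1 4.7]
turn [ 0.07  0.   -0.11] shift [-0.1  -0.09  0.21]
```

View pics/w9.png

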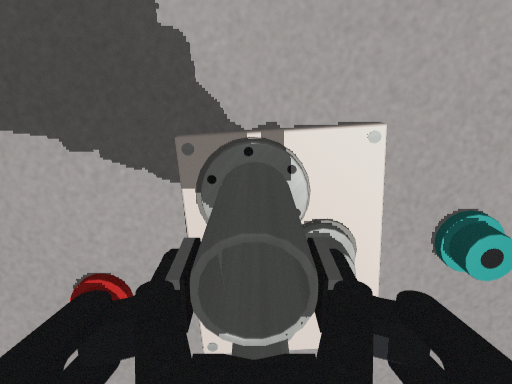

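Call:
{"method": "servo_tool", "body": {"rows": [[0, 0, 0, 0, 0, -0.5, -1], [0, 0, 0, 0, 0, -1.5, -1], [0, 0, 0, 0, 0, -3, -1], [0, 0, 0, 0, 0, -5, -1], [0, 0, 0, 0, 0, -7, -1]]}}

```text
t: 9.95
ee_pos: [0.5307, 0.0421, 0.142]
orientation: [-0.001, 0.708, 0.706, -0.001]
force: [1.0, -0.5, -8.0]
gripper_width: 0.0481
```

Call:
{"method": "servo_tool", "body": {"rows": [[0, 0, 0, 0, 0, -2, -1], [0, 0, 0, 0, 0, -4, -1], [0, 0, 0, 0, 0, -6, -1], [0, 0, 0, 0, 0, -8, -1], [0, 0, 0, 0, 0, -8, -1]]}}

```text
t: 10.45
ee_pos: [0.5321, 0.042, 0.2239]
orientation: [0.001, 0.708, 0.706, 0.001]
force: [0.5, -0.3, -7.8]
gripper_width: 0.048
```

```bash
python3 - <<'E'
from h import *
plan(.50,-.345,.222,-35)
c=env.capture("wrist")["pixels"];cv2.imwrite("pics/w10.png",c[:,:,::-1])
E
```

```text
t 10.45 pos [0.5321 0.042  0.2239] w 0.048 F [ 0.5 -0.3 -7.8]
turn [ 0.2  -0.04 34.89] shift [-38.71  -3.14   0.19]
```

View pics/w10.png

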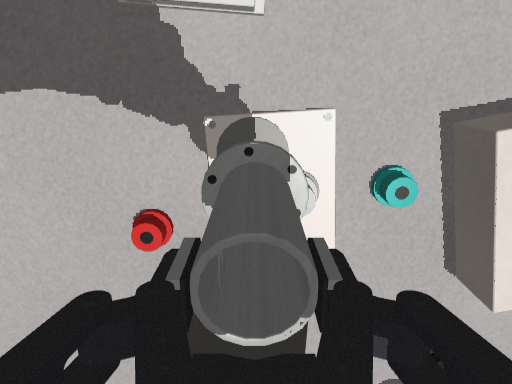

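Call:
{"method": "servo_tool", "body": {"rows": [[0, 0, 2, -2, -0.2, 0, -1], [0, 0, 5, -5, -0.4, 0, -1], [0, 0, 8.5, -9, -0.7, 0, -1], [0, 0, 12, -13, -1.1, 0, -1], [0, 0, 15.5, -17, -1.4, 0, -1]]}}

```text
t: 11.0
ee_pos: [0.516, -0.1289, 0.2199]
orientation: [-0.001, 0.797, 0.604, -0.001]
force: [1.2, -0.7, -8.0]
gripper_width: 0.048
```

```bash
python3 -c "
from h import *
plan(.50,-.345,.222,-35)"
```

```text
t 11.0 pos [ 0.516  -0.1289  0.2199] w 0.048 F [ 1.2 -0.7 -8. ]
turn [-1.500e-01  1.000e-02  1.927e+01] shift [-21.23   4.32  -0.22]
```

Call:
{"method": "servo_tool", "body": {"rows": [[0, 0, 4, -4, 0.8, 0, -1], [0, 0, 8, -8, 1.6, 0, -1], [0, 0, 12, -12.5, 2.5, 0, -1], [0, 0, 16, -17, 3.4, 0, -1], [0, 0, 19.3, -20, 4.1, 0, -1]]}}

```text
t: 11.5
ee_pos: [0.5015, -0.3342, 0.2194]
orientation: [-0.001, 0.888, 0.46, -0.001]
force: [0.2, 0.4, -7.3]
gripper_width: 0.0482
```

```bash
python3 -c "
from h import *
plan(.50,-.345,.0631,-35)"
```

```text
t 11.5 pos [ 0.5015 -0.3342  0.2194] w 0.0482 F [ 0.2  0.4 -7.3]
turn [-0.15  0.02 -0.17] shift [-0.96  0.54 15.63]
```

Call:
{"method": "servo_tool", "body": {"rows": [[0, 0, 0, -0.5, 0.3, 2, -1], [0, 0, 0, -1, 0.5, 5, -1], [0, 0, 0, -1, 0.5, 8, -1], [0, 0, 0, -1, 0.5, 11, -1], [0, 0, 0, -1, 0.5, 13, -1]]}}

```text
t: 12.0
ee_pos: [0.4994, -0.3413, 0.0874]
orientation: [-0.003, 0.887, 0.462, -0.001]
force: [0.5, 0.4, -7.1]
gripper_width: 0.0483
```

Call:
{"method": "servo_tool", "body": {"rows": [[0, 0, 0, 0, 0, 0.5, -1], [0, 0, 0, 0, 0, 1, -1], [0, 0, 0, 0, 0, 1.3, -1], [0, 0, 0, 0, 0, 1.5, -1], [0, 0, 0, 0, 0, 1.5, -1]]}}

```text
t: 12.5
ee_pos: [0.5012, -0.3428, 0.077]
orientation: [0.0, 0.887, 0.462, 0.0]
force: [0.8, -0.0, -6.5]
gripper_width: 0.0482
```

```bash
python3 - <<'E'
from h import *
plan(.50,-.345,.0631,-35)
c=env.capture("side")["pixels"];cv2.imwrite("pics/s11.png",cv2.resize(c[180:340,220:400,::-1],None,fx=4,fy=3.75))
E
```

```text
t 12.5 pos [ 0.5012 -0.3428  0.077 ] w 0.0482 F [ 0.8 -0.  -6.5]
turn [0.05 0.01 0.09] shift [-0.25  0.02  1.39]
```

View pics/s11.png

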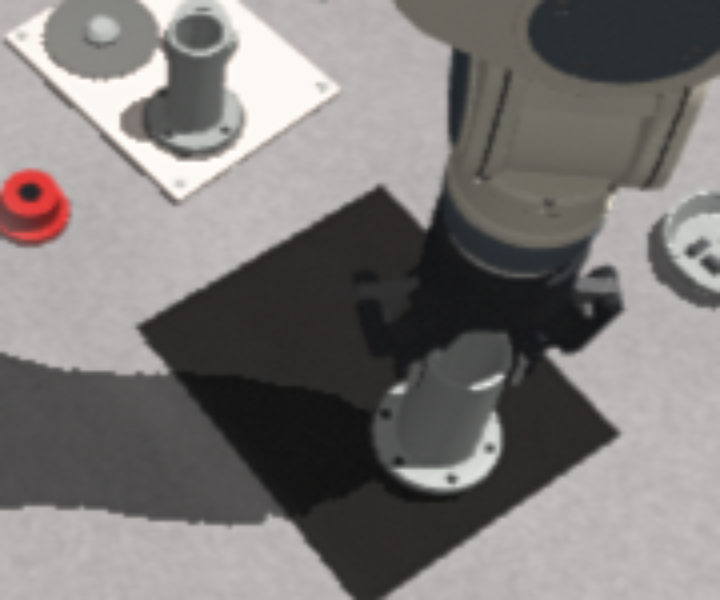

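Call:
{"method": "servo_tool", "body": {"rows": [[0, 0, 0, 0, 0, 0.5, -1], [0, 0, 0, 0, 0, 0.9, -1], [0, 0, 0, 0, 0, 1.1, -1], [0, 0, 0, 0, 0, 1.3, -1], [0, 0, 0, 0, 0, 1.4, -1]]}}

```text
t: 13.05
ee_pos: [0.5011, -0.3428, 0.0631]
orientation: [0.0, 0.887, 0.462, 0.0]
force: [-1.3, 2.0, 6.3]
gripper_width: 0.0479
```

Call:
{"method": "servo_tool", "body": {"rows": [[0, 0, 0, 0, 0, 0.05, -1], [0, 0, 0, 0, 0, 0.1, -1], [0, 0, 0, 0, 0, 0.1, -1], [0, 0, 0, 0, 0, 0.1, -1], [0, 0, 0, 0, 0, 0.1, -1]]}}

```text
t: 13.55
ee_pos: [0.5012, -0.3428, 0.0631]
orientation: [0.001, 0.887, 0.462, 0.0]
force: [-3.6, 2.6, 8.4]
gripper_width: 0.0482
```

Call:
{"method": "servo_tool", "body": {"rows": [[0, 0, 0, 0, 0, -0.1, 0.3], [0, 0, 0, 0, 0, -0.1, 0.4], [0, 0, 0, 0, 0, -0.1, 0.6], [0, 0, 0, 0, 0, -0.1, 1], [0, 0, 0, 0, 0, -0.1, 1]]}}

```text
t: 14.05
ee_pos: [0.5012, -0.3427, 0.0625]
orientation: [0.0, 0.887, 0.462, 0.0]
force: [-0.7, 0.4, 0.4]
gripper_width: 0.0852
```

Call:
{"method": "servo_tool", "body": {"rows": [[0, 0, 0, 0, 0, -1, 1], [0, 0, 0, 0, 0, -4, 1], [0, 0, 0, 0, 0, -8, 1], [0, 0, 0, 0, 0, -12, 1], [0, 0, 0, 0, 0, -15, 1]]}}

```text
t: 14.55
ee_pos: [0.5012, -0.3428, 0.216]
orientation: [0.001, 0.887, 0.462, 0.0]
force: [-0.4, -1.1, 0.2]
gripper_width: 0.0852
```

```bash
python3 - <<'E'
from h import *
plan(.5354,-.060,.25,0)
c=env.capture("side")["pixels"];cv2.imwrite("pics/s12.png",cv2.resize(c[140:330,210:390,::-1],None,fx=4,fy=3.15))
c=env.capture("wrist")["pixels"];cv2.imwrite("pics/w12.png",c[:,:,::-1])
E
```

```text
t 14.55 pos [ 0.5012 -0.3428  0.216 ] w 0.0852 F [-0.4 -1.1  0.2]
turn [  0.15   0.07 -34.91] shift [ 25.14 -13.37  -3.44]
```

View pics/s12.png

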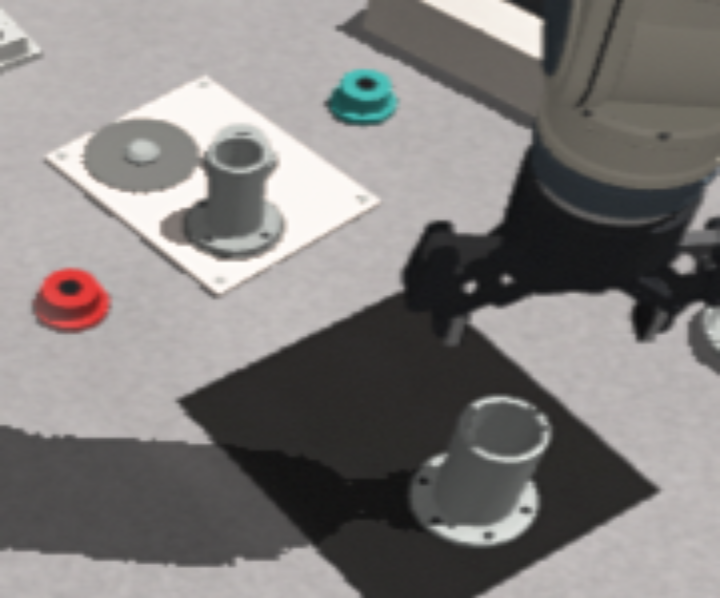

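```bash
python3 - <<'E'
from h import *
print(at("side",210+141.5/4-.5,140+156/3.15-.5,.013))
print(env.observe()['orientation'])
E
```

```text
[0.52900698 0.03853296 0.013     ]
[2.21408054e-03 8.86647578e-01 4.62439707e-01 8.28970418e-04]
```

Call:
{"method": "servo_tool", "body": {"rows": [[0, 0, -8, 5, -2.6, -0.6, 1], [0, 0, -16, 10, -5.2, -1.2, 1], [0, 0, -23, 15, -8, -1.8, 1], [0, 0, -30, 20, -10.6, -2.4, 1], [0, 0, -35, 25.1, -13.4, -3, 1]]}}

```text
t: 15.2
ee_pos: [0.5302, -0.0938, 0.2382]
orientation: [-0.001, 0.705, 0.709, -0.0]
force: [0.9, -0.4, -0.2]
gripper_width: 0.0852
```

```bash
python3 -c "
from h import *
plan(.5357,-.060,.10,0)"
```

```text
t 15.2 pos [ 0.5302 -0.0938  0.2382] w 0.0852 F [ 0.9 -0.4 -0.2]
turn [-0.07 -0.03  0.33] shift [ 3.37  0.58 13.82]
```

Call:
{"method": "servo_tool", "body": {"rows": [[0, 0, 0, 1.5, 0.2, 2, 1], [0, 0, 0, 3, 0.5, 5, 1], [0, 0, 0, 3, 0.5, 8, 1], [0, 0, 0, 3, 0.5, 9.5, 1], [0, 0, 0, 3, 0.5, 9.5, 1]]}}

```text
t: 15.7
ee_pos: [0.534, -0.065, 0.141]
orientation: [-0.002, 0.706, 0.708, -0.001]
force: [-0.9, -0.4, 0.5]
gripper_width: 0.0855
```

Call:
{"method": "servo_tool", "body": {"rows": [[0, 0, 0, 0, 0, 0, 1], [0, 0, 0, 0, 0, 0, 1], [0, 0, 0, 0, 0, 0, 1], [0, 0, 0, 0, 0, 0, 1], [0, 0, 0, 0, 0, 0, 1]]}}

```text
t: 16.2
ee_pos: [0.5359, -0.0659, 0.1442]
orientation: [0.0, 0.707, 0.708, 0.0]
force: [0.0, 0.1, -0.3]
gripper_width: 0.0854
```

```bash
python3 - <<'E'
from h import *
plan(.5357,-.060,.05,0)
c=env.capture("wrist")["pixels"];cv2.imwrite("pics/w13.png",c[:,:,::-1])
E
```

```text
t 16.2 pos [ 0.5359 -0.0659  0.1442] w 0.0854 F [ 0.   0.1 -0.3]
turn [0.04 0.01 0.08] shift [ 0.6  -0.03  9.42]
```

View pics/w13.png

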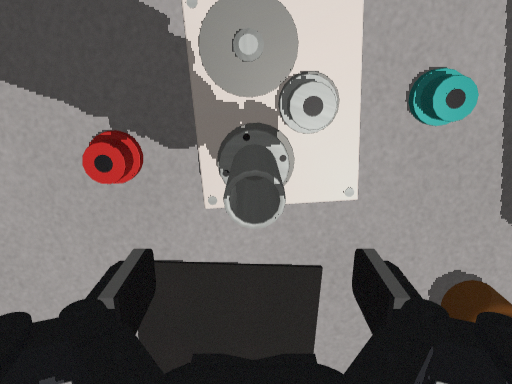

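Call:
{"method": "servo_tool", "body": {"rows": [[0, 0, 0, 0.3, 0, 2, 1], [0, 0, 0, 0.7, 0, 4, 1], [0, 0, 0, 0.7, 0, 6, 1], [0, 0, 0, 0.7, 0, 8, 1], [0, 0, 0, 0.7, 0, 9.3, 1]]}}

```text
t: 16.75
ee_pos: [0.5352, -0.0586, 0.0495]
orientation: [-0.001, 0.707, 0.708, -0.0]
force: [-0.1, -0.7, -0.9]
gripper_width: 0.0859
```

Call:
{"method": "servo_tool", "body": {"rows": [[0, 0, 0, 0, 0, 0, 1], [0, 0, 0, 0, 0, 0, 1], [0, 0, 0, 0, 0, 0, 1], [0, 0, 0, 0, 0, 0, 1], [0, 0, 0, 0, 0, 0, 1]]}}

```text
t: 17.25
ee_pos: [0.5361, -0.0589, 0.0514]
orientation: [0.0, 0.707, 0.708, 0.0]
force: [-0.1, 0.3, -0.1]
gripper_width: 0.0857
```

```bash
python3 - <<'E'
from h import *
plan(.5357,-.060,.05,0)
c=env.capture("wrist")["pixels"];cv2.imwrite("pics/w14.png",c[:,:,::-1])
E
```

```text
t 17.25 pos [ 0.5361 -0.0589  0.0514] w 0.0857 F [-0.1  0.3 -0.1]
turn [0.06 0.02 0.08] shift [-0.11 -0.04  0.14]
```

View pics/w14.png

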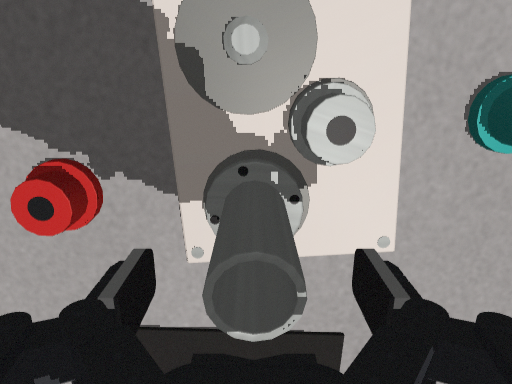

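Call:
{"method": "servo_tool", "body": {"rows": [[0, 0, 0, 0, 0, 0, 0.2], [0, 0, 0, 0, 0, 0, 0.1], [0, 0, 0, 0, 0, 0, 0], [0, 0, 0, 0, 0, 0, -0.2], [0, 0, 0, 0, 0, 0, -0.3]]}}

```text
t: 17.8
ee_pos: [0.5361, -0.0588, 0.0511]
orientation: [0.0, 0.707, 0.708, 0.0]
force: [0.6, -0.6, 4.5]
gripper_width: 0.0392
```

Call:
{"method": "servo_tool", "body": {"rows": [[0, 0, 0, 0, 0, 0, -1], [0, 0, 0, 0, 0, 0, -1], [0, 0, 0, 0, 0, 0, -1], [0, 0, 0, 0, 0, 0, -1], [0, 0, 0, 0, 0, 0, -1]]}}

```text
t: 18.3
ee_pos: [0.536, -0.0588, 0.0511]
orientation: [0.0, 0.707, 0.708, 0.0]
force: [-0.1, -0.0, 6.4]
gripper_width: 0.039
```

```bash
python3 - <<'E'
from h import *
plan(.5357,-.060,.05,0)
print(env.observe()['orientation'])
E
```

```text
t 18.3 pos [ 0.536  -0.0588  0.0511] w 0.039 F [-0.1 -0.   6.4]
turn [0.04 0.01 0.09] shift [-0.12 -0.03  0.11]
[2.91359248e-04 7.06564440e-01 7.07648623e-01 1.83120916e-04]
```

Call:
{"method": "servo_tool", "body": {"rows": [[0, 0, 0, 0, 0, -0.5, -1], [0, 0, 0, 0, 0, -2, -1], [0, 0, 0, 0, 0, -4.5, -1], [0, 0, 0, 0, 0, -7.5, -1], [0, 0, 0, 0, 0, -10, -1]]}}

```text
t: 18.8
ee_pos: [0.5351, -0.0587, 0.1514]
orientation: [-0.001, 0.707, 0.708, -0.0]
force: [0.3, -0.2, -5.8]
gripper_width: 0.0388
```

```bash
python3 -c "
from h import *
plan(.50,-.232,.16,-25)"
```

```text
t 18.8 pos [ 0.5351 -0.0587  0.1514] w 0.0388 F [ 0.3 -0.2 -5.8]
turn [-0.1   0.   25.08] shift [-17.33  -3.53  -0.86]
```

Call:
{"method": "servo_tool", "body": {"rows": [[0, 0, 4, -2.5, -0.5, -0.3, -1], [0, 0, 10, -6.5, -1.3, -0.8, -1], [0, 0, 16, -11, -2.2, -0.8, -1], [0, 0, 21, -15, -3, -0.8, -1], [0, 0, 25, -17.4, -3.6, -0.8, -1]]}}

```text
t: 19.3
ee_pos: [0.4988, -0.2352, 0.1579]
orientation: [-0.001, 0.844, 0.536, -0.001]
force: [0.7, -0.7, -4.8]
gripper_width: 0.0391
```

Call:
{"method": "servo_tool", "body": {"rows": [[0, 0, 0, 0, 0, 2, -1], [0, 0, 0, 0, 0, 5, -1], [0, 0, 0, 0, 0, 8, -1], [0, 0, 0, 0, 0, 9.5, -1], [0, 0, 0, 0, 0, 10, -1]]}}

```text
t: 19.8
ee_pos: [0.4983, -0.2319, 0.0563]
orientation: [-0.002, 0.843, 0.538, -0.001]
force: [0.4, 0.2, -5.1]
gripper_width: 0.039
```

```bash
python3 - <<'E'
from h import *
plan(.50,-.232,.0421,-25)
c=env.capture("side")["pixels"];cv2.imwrite("pics/s15.png",cv2.resize(c[140:330,210:390,::-1],None,fx=4,fy=3.15))
E
```

```text
t 19.8 pos [ 0.4983 -0.2319  0.0563] w 0.039 F [ 0.4  0.2 -5.1]
turn [-0.29 -0.04  0.08] shift [0.06 0.16 1.42]
```

View pics/s15.png

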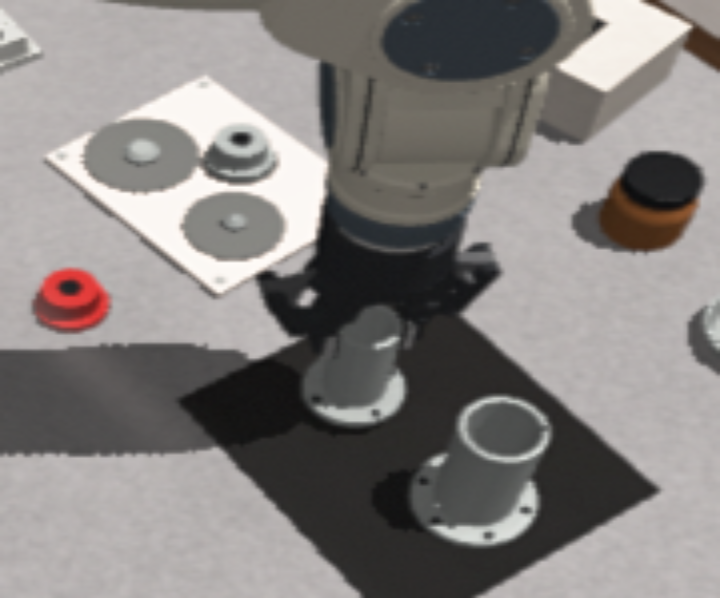

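Call:
{"method": "servo_tool", "body": {"rows": [[0, 0, 0, 0, 0, 0.4, -1], [0, 0, 0, 0, 0, 0.8, -1], [0, 0, 0, 0, 0, 1.0, -1], [0, 0, 0, 0, 0, 1.2, -1], [0, 0, 0, 0, 0, 1.3, -1]]}}

```text
t: 20.35
ee_pos: [0.5001, -0.2329, 0.0459]
orientation: [0.0, 0.843, 0.538, 0.0]
force: [0.5, 0.2, -5.5]
gripper_width: 0.039
```

Call:
{"method": "servo_tool", "body": {"rows": [[0, 0, 0, 0, 0, 0.1, -1], [0, 0, 0, 0, 0, 0.2, -1], [0, 0, 0, 0, 0, 0.25, -1], [0, 0, 0, 0, 0, 0.25, -1], [0, 0, 0, 0, 0, 0.25, -1]]}}

```text
t: 20.85
ee_pos: [0.5, -0.2329, 0.0433]
orientation: [0.0, 0.843, 0.538, 0.0]
force: [0.2, 0.4, -5.5]
gripper_width: 0.039
```

Call:
{"method": "servo_tool", "body": {"rows": [[0, 0, 0, 0, 0, 0.05, -1], [0, 0, 0, 0, 0, 0.1, -1], [0, 0, 0, 0, 0, 0.15, -1], [0, 0, 0, 0, 0, 0.15, -1], [0, 0, 0, 0, 0, 0.15, -1]]}}

```text
t: 21.35
ee_pos: [0.5002, -0.2329, 0.0421]
orientation: [0.0, 0.843, 0.538, 0.0]
force: [-1.5, 0.9, 1.2]
gripper_width: 0.0392
```

Call:
{"method": "servo_tool", "body": {"rows": [[0, 0, 0, 0, 0, 0, 0.1], [0, 0, 0, 0, 0, 0, 0.3], [0, 0, 0, 0, 0, 0, 0.6], [0, 0, 0, 0, 0, 0, 1], [0, 0, 0, 0, 0, 0, 1]]}}

```text
t: 21.85
ee_pos: [0.5001, -0.2329, 0.0418]
orientation: [0.0, 0.843, 0.538, 0.0]
force: [0.4, -0.2, 0.0]
gripper_width: 0.0856
```

Call:
{"method": "servo_tool", "body": {"rows": [[0, 0, 0, 0, 0, -1, 1], [0, 0, 0, 0, 0, -4, 1], [0, 0, 0, 0, 0, -8, 1], [0, 0, 0, 0, 0, -12, 1], [0, 0, 0, 0, 0, -15, 1]]}}

```text
t: 22.35
ee_pos: [0.5003, -0.233, 0.1952]
orientation: [0.001, 0.843, 0.538, 0.001]
force: [0.7, -1.1, -1.1]
gripper_width: 0.0853
```

```bash
python3 - <<'E'
from h import *
plan(.47,.18,.22,60)
c=env.capture("side")["pixels"];cv2.imwrite("pics/s16.png",cv2.resize(c[140:330,210:390,::-1],None,fx=4,fy=3.15))
print(env.observe()['orientation'])
E
```

```text
t 22.35 pos [ 0.5003 -0.233   0.1952] w 0.0853 F [ 0.7 -1.1 -1.1]
turn [  0.11   0.13 -84.91] shift [ 36.18 -20.13  -2.55]
[0.00392793 0.84295927 0.53796028 0.00172667]
```

View pics/s16.png

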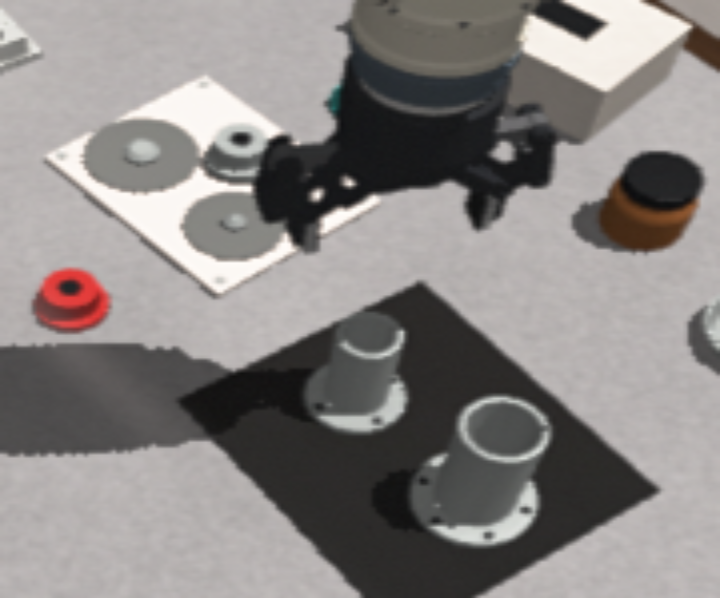

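```bash
python3 -c "
from h import *
plan(.474,.275,.18,-4)"
```

```text
t 22.4 pos [ 0.5015 -0.2338  0.1995] w 0.0852 F [-0.6 -0.6  3.9]
turn [  0.47   0.16 -20.91] shift [ 44.99 -23.94   1.69]
```

Call:
{"method": "servo_tool", "body": {"rows": [[0, 0, -8, 45, -23.9, 0, 1], [0, 0, -16, 45, -23.9, 0, 1], [0, 0, -21, 45, -23.9, 0, 1], [0, 0, -21, 45, -23.9, 0, 1], [0, 0, -21, 45, -23.9, 0, 1]]}}

```text
t: 22.9
ee_pos: [0.4862, 0.0186, 0.1925]
orientation: [0.0, 0.731, 0.682, 0.0]
force: [0.7, 0.1, 0.3]
gripper_width: 0.0854
```

```bash
python3 -c "
from h import *
plan(.474,.275,.17,-4)"
```

```text
t 22.9 pos [0.4862 0.0186 0.1925] w 0.0854 F [0.7 0.1 0.3]
turn [0.06 0.   0.06] shift [25.5  -2.98  2.24]
```

Call:
{"method": "servo_tool", "body": {"rows": [[0, 0, 0, 5, -0.5, 0, 1], [0, 0, 0, 10, -1, 0, 1], [0, 0, 0, 15, -1.7, 0, 1], [0, 0, 0, 20, -2.4, 0, 1], [0, 0, 0, 24.5, -2.9, 0, 1]]}}

```text
t: 23.4
ee_pos: [0.4738, 0.2655, 0.1925]
orientation: [0.0, 0.731, 0.683, 0.0]
force: [1.0, -0.6, -0.7]
gripper_width: 0.0856
```

Call:
{"method": "servo_tool", "body": {"rows": [[0, 0, 0, 0, 0, 2, 1], [0, 0, 0, 0, 0, 2, 1], [0, 0, 0, 0, 0, 2, 1], [0, 0, 0, 0, 0, 2, 1], [0, 0, 0, 0, 0, 2, 1]]}}

```text
t: 23.9
ee_pos: [0.475, 0.2624, 0.1727]
orientation: [0.0, 0.731, 0.682, 0.001]
force: [0.5, 0.6, -0.1]
gripper_width: 0.0851
```

```bash
python3 - <<'E'
from h import *
plan(.474,.283,.10,-4)
s=env.observe();c=env.capture("wrist");cv2.imwrite("pics/w17.png",c["pixels"][:,:,::-1])
cv2.imwrite("pics/w17c.png",cv2.resize(c["pixels"][60:260,130:390,::-1],None,fx=3,fy=3,interpolation=cv2.INTER_CUBIC))
print(proj("wrist",(.474,.2835,.044),s,c),s['ee_pos'])
E
```

```text
t 23.9 pos [0.475  0.2624 0.1727] w 0.0851 F [ 0.5  0.6 -0.1]
turn [ 0.07 -0.03 -0.01] shift [ 2.05 -0.26  7.27]
[251.59162889 146.60390917] [0.47504201 0.2623638  0.17271728]
```

View pics/w17c.png

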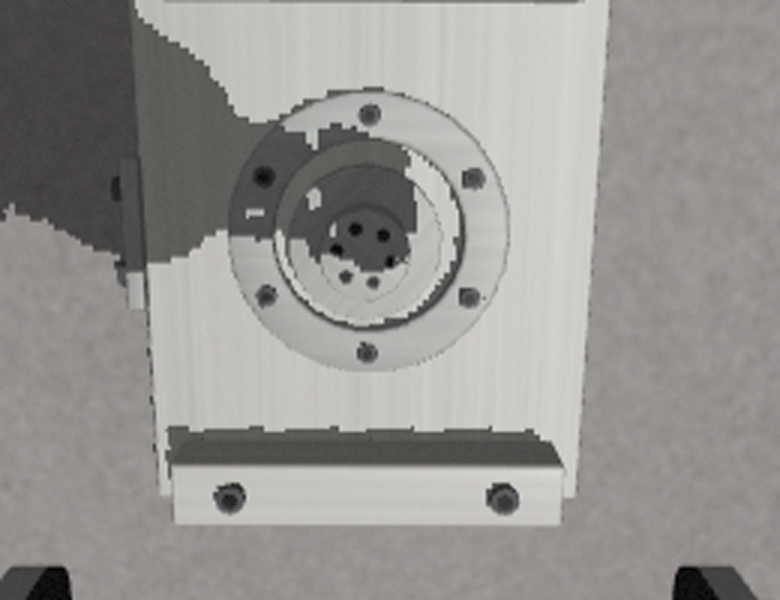

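```bash
python3 - <<'E'
from h import *
s=env.observe();c=env.capture("wrist")
f=lambda x,y,z:print(at("wrist",130+(x+.5)/3-.5,60+(y+.5)/3-.5,z,s,c).round(4))
f(363,256,.044);f(369,230,.020)
f(364,242,.022) # flange
E
```

```text
[0.4732 0.2851 0.044 ]
[0.4753 0.2892 0.02  ]
[0.4734 0.2858 0.022 ]
```

```bash
python3 -c "
from h import *
plan(.4732,.284,-.010,-4)"
```

```text
t 24.0 pos [0.4749 0.2625 0.1724] w 0.0857 F [-0.7 -0.8  0.3]
turn [ 0.05 -0.02  0.01] shift [ 2.12 -0.34 18.24]
```

Call:
{"method": "servo_tool", "body": {"rows": [[0, 0, 0, 1, -0.2, 3, 1], [0, 0, 0, 2.1, -0.3, 6, 1], [0, 0, 0, 2.1, -0.3, 9, 1], [0, 0, 0, 2.1, -0.3, 12, 1], [0, 0, 0, 2.1, -0.3, 14, 1]]}}

```text
t: 24.5
ee_pos: [0.4724, 0.2838, 0.0301]
orientation: [-0.0, 0.731, 0.682, -0.001]
force: [-0.5, -0.8, 0.2]
gripper_width: 0.0856
```

Call:
{"method": "servo_tool", "body": {"rows": [[0, 0, 0, 0, 0, 1, 1], [0, 0, 0, 0, 0, 2, 1], [0, 0, 0, 0, 0, 2, 1], [0, 0, 0, 0, 0, 2, 1], [0, 0, 0, 0, 0, 2, 1]]}}

```text
t: 25.0
ee_pos: [0.4735, 0.2846, 0.0127]
orientation: [0.0, 0.731, 0.683, 0.001]
force: [-0.4, -0.2, 0.2]
gripper_width: 0.0856
```

```bash
python3 - <<'E'
from h import *
plan(.4732,.284,-.010,-4)
c=env.capture("wrist");cv2.imwrite("pics/w18.png",c["pixels"][:,:,::-1])
c=env.capture("side");cv2.imwrite("pics/s18.png",cv2.resize(c["pixels"][70:190,120:260,::-1],None,fx=5,fy=5))
E
```

```text
t 25.0 pos [0.4735 0.2846 0.0127] w 0.0856 F [-0.4 -0.2  0.2]
turn [ 0.08 -0.04  0.08] shift [-0.06 -0.03  2.27]
```

View pics/w18.png

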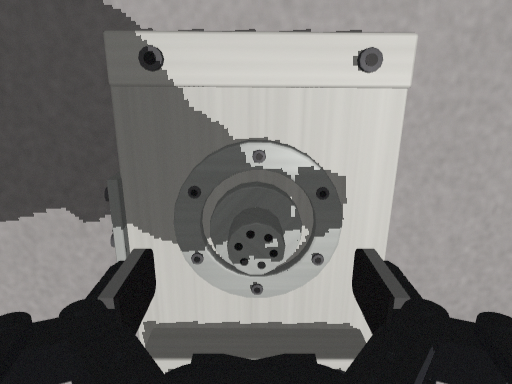

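View pics/s18.png

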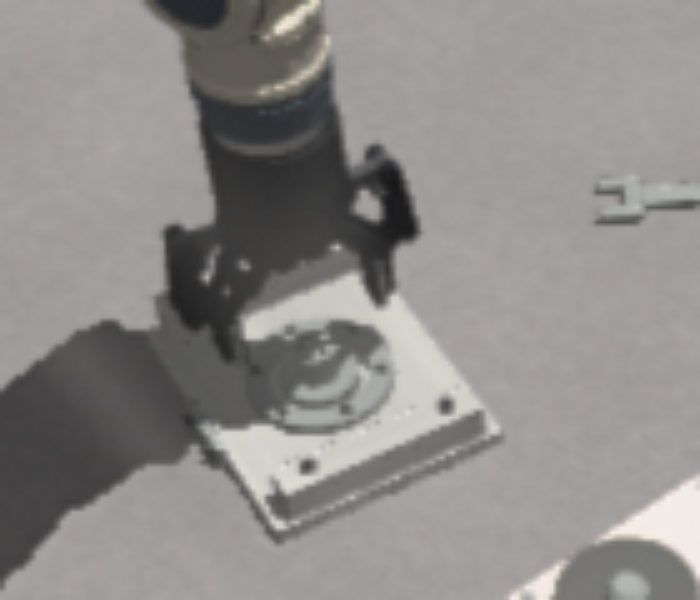

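Call:
{"method": "servo_tool", "body": {"rows": [[0, 0, 0, 0.1, 0.1, 0.6, 1], [0, 0, 0, 0.1, 0.1, 1.2, 1], [0, 0, 0, 0.1, 0.1, 1.7, 1], [0, 0, 0, 0.1, 0.1, 2.1, 1], [0, 0, 0, 0.1, 0.1, 2.1, 1]]}}

```text
t: 25.6
ee_pos: [0.4735, 0.2851, -0.0101]
orientation: [-0.0, 0.731, 0.683, -0.001]
force: [0.1, -0.1, 0.5]
gripper_width: 0.0852
```

Call:
{"method": "servo_tool", "body": {"rows": [[0, 0, 0, 0, 0, 0, 0.3], [0, 0, 0, 0, 0, 0, 0.0], [0, 0, 0, 0, 0, 0, -0.2], [0, 0, 0, 0, 0, 0, -0.2], [0, 0, 0, 0, 0, 0, -0.25]]}}

```text
t: 26.1
ee_pos: [0.474, 0.2853, -0.0091]
orientation: [0.0, 0.731, 0.683, 0.0]
force: [0.2, -0.1, 0.2]
gripper_width: 0.0325
```

```bash
python3 - <<'E'
from h import *
plan(.4732,.284,-.010,-4)
c=env.capture("wrist");cv2.imwrite("pics/w19.png",cv2.resize(c["pixels"][140:384,130:390,::-1],None,fx=2.4,fy=2.4))
E
```

```text
t 26.1 pos [ 0.474   0.2853 -0.0091] w 0.0325 F [ 0.2 -0.1  0.2]
turn [ 0.01 -0.    0.08] shift [-0.13 -0.08  0.09]
```

View pics/w19.png

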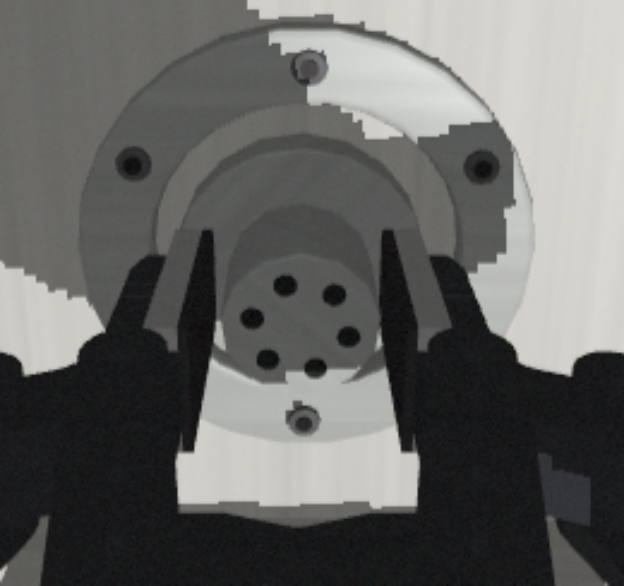

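Call:
{"method": "servo_tool", "body": {"rows": [[0, 0, 0, 0, 0, 0, -0.4], [0, 0, 0, 0, 0, 0, -0.5], [0, 0, 0, 0, 0, 0, -1], [0, 0, 0, 0, 0, 0, -1], [0, 0, 0, 0, 0, 0, -1]]}}

```text
t: 26.65
ee_pos: [0.4741, 0.2853, -0.0088]
orientation: [0.0, 0.731, 0.683, 0.0]
force: [-0.7, -1.0, 6.5]
gripper_width: 0.0261
```

```bash
python3 - <<'E'
from h import *
plan(.45,.12,-.021,-4)
print(env.observe()['orientation'])
c=env.capture("wrist");cv2.imwrite("pics/w20.png",cv2.resize(c["pixels"][140:384,130:390,::-1],None,fx=2.4,fy=2.4))
E
```

```text
t 26.65 pos [ 0.4741  0.2853 -0.0088] w 0.0261 F [-0.7 -1.   6.5]
turn [ 0.03 -0.01  0.09] shift [-16.65  -1.28   1.21]
[1.30694535e-04 7.30842853e-01 6.82545721e-01 2.11816236e-04]
```

View pics/w20.png

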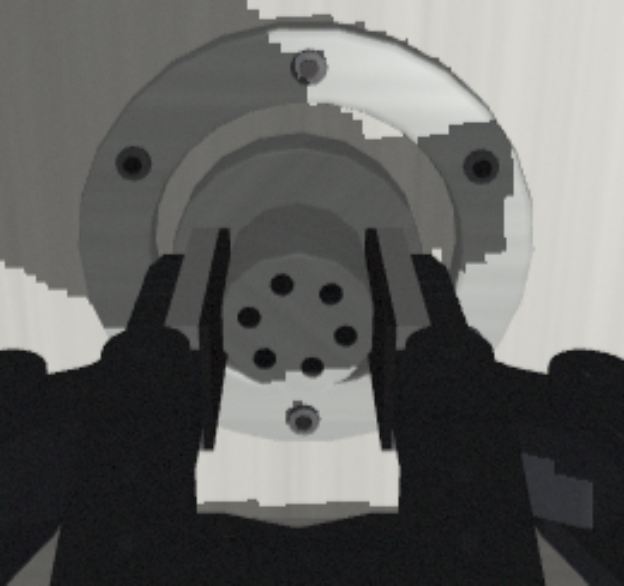

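```bash
python3 - <<'E'
from h import *
s=env.observe();c=env.capture("wrist")
f=lambda x,y,z:print(at("wrist",130+(x+.5)/2.4-.5,140+(y+.5)/2.4-.5,z,s,c).round(4))
f(306,233,.020);f(297,321,.044);f(303,421,.020);f(310,68,.020);f(133,163,.02);f(482,166,.02)
plan(.45,.12,-.0208,-4)
E
```

```text
[0.4754 0.2915 0.02  ]
[0.4733 0.2865 0.044 ]
[0.4719 0.2477 0.02  ]
[0.4783 0.3248 0.02  ]
[0.4432 0.3084 0.02  ]
[0.51   0.3032 0.02  ]
t 26.75 pos [ 0.4741  0.2853 -0.0088] w 0.0256 F [-0.7  0.1  6.2]
turn [ 0.03 -0.01  0.09] shift [-16.66  -1.28   1.19]
```

Call:
{"method": "servo_tool", "body": {"rows": [[0, 0, 0, 0, 0, -0.5, -1], [0, 0, 0, 0, 0, -2, -1], [0, 0, 0, 0, 0, -4, -1], [0, 0, 0, 0, 0, -6, -1], [0, 0, 0, 0, 0, -7, -1]]}}

```text
t: 27.25
ee_pos: [0.4745, 0.2855, 0.0623]
orientation: [0.0, 0.731, 0.683, 0.001]
force: [0.3, 0.3, -3.0]
gripper_width: 0.026
```

Call:
{"method": "servo_tool", "body": {"rows": [[0, 0, 0, -3, -0.2, 0, -1], [0, 0, 0, -7, -0.5, 0, -1], [0, 0, 0, -11, -0.8, 0, -1], [0, 0, 0, -14.5, -1.1, 0, -1], [0, 0, 0, -16.6, -1.3, 0, -1]]}}

```text
t: 27.75
ee_pos: [0.4487, 0.1185, 0.0605]
orientation: [-0.0, 0.731, 0.682, -0.0]
force: [0.3, 0.0, -1.7]
gripper_width: 0.0259
```

Call:
{"method": "servo_tool", "body": {"rows": [[0, 0, 0, 0, 0, 2, -1], [0, 0, 0, 0, 0, 4, -1], [0, 0, 0, 0, 0, 6, -1], [0, 0, 0, 0, 0, 7, -1], [0, 0, 0, 0, 0, 7.5, -1]]}}

```text
t: 28.25
ee_pos: [0.4491, 0.1205, -0.0151]
orientation: [-0.001, 0.731, 0.683, -0.001]
force: [0.2, 0.0, -2.3]
gripper_width: 0.026
```

```bash
python3 - <<'E'
from h import *
plan(.45,.12,-.0208,-4)
c=env.capture("side");cv2.imwrite("pics/s21.png",cv2.resize(c["pixels"][90:240,140:310,::-1],None,fx=4,fy=4))
E
```

```text
t 28.25 pos [ 0.4491  0.1205 -0.0151] w 0.026 F [ 0.2  0.  -2.3]
turn [-0.1   0.01  0.08] shift [-0.04  0.1   0.57]
```

View pics/s21.png

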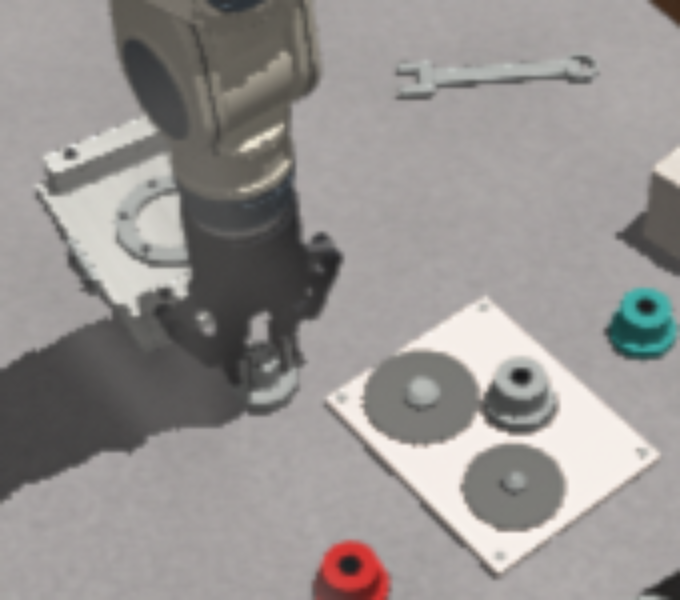

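Call:
{"method": "servo_tool", "body": {"rows": [[0, 0, 0, 0, 0, 0.2, -1], [0, 0, 0, 0, 0, 0.4, -1], [0, 0, 0, 0, 0, 0.5, -1], [0, 0, 0, 0, 0, 0.6, -1], [0, 0, 0, 0, 0, 0.6, -1]]}}

```text
t: 28.8
ee_pos: [0.4497, 0.1206, -0.0201]
orientation: [0.0, 0.731, 0.683, 0.0]
force: [0.0, -0.4, -1.2]
gripper_width: 0.0258
```

Call:
{"method": "servo_tool", "body": {"rows": [[0, 0, 0, 0, 0, 0.05, -1], [0, 0, 0, 0, 0, 0.1, -1], [0, 0, 0, 0, 0, 0.1, -1], [0, 0, 0, 0, 0, 0.1, -1], [0, 0, 0, 0, 0, 0.1, -1]]}}

```text
t: 29.3
ee_pos: [0.4498, 0.1206, -0.0209]
orientation: [0.0, 0.731, 0.683, 0.0]
force: [-2.3, -0.4, 5.8]
gripper_width: 0.0255
```

Call:
{"method": "servo_tool", "body": {"rows": [[0, 0, 0, 0, 0, 0, -0.2], [0, 0, 0, 0, 0, 0, 0.2], [0, 0, 0, 0, 0, 0, 0.6], [0, 0, 0, 0, 0, 0, 1], [0, 0, 0, 0, 0, 0, 1]]}}

```text
t: 29.8
ee_pos: [0.4497, 0.1206, -0.0213]
orientation: [-0.0, 0.731, 0.683, -0.0]
force: [-0.1, -0.4, 0.1]
gripper_width: 0.0853
```

Call:
{"method": "servo_tool", "body": {"rows": [[0, 0, 0, 0, 0, -2, 1], [0, 0, 0, 0, 0, -5, 1], [0, 0, 0, 0, 0, -8, 1], [0, 0, 0, 0, 0, -11, 1], [0, 0, 0, 0, 0, -11, 1]]}}

```text
t: 30.3
ee_pos: [0.4518, 0.1207, 0.0922]
orientation: [0.002, 0.731, 0.683, 0.002]
force: [0.8, 0.4, 0.2]
gripper_width: 0.0853
```

```bash
python3 - <<'E'
from h import *
plan(.582,-.008,.09,-4)
c=env.capture("side");cv2.imwrite("pics/s22.png",cv2.resize(c["pixels"][90:240,140:310,::-1],None,fx=4,fy=4))
E
```

```text
t 30.3 pos [0.4518 0.1207 0.0922] w 0.0853 F [0.8 0.4 0.2]
turn [ 0.34 -0.05  0.09] shift [-11.96  13.87   0.29]
```

View pics/s22.png

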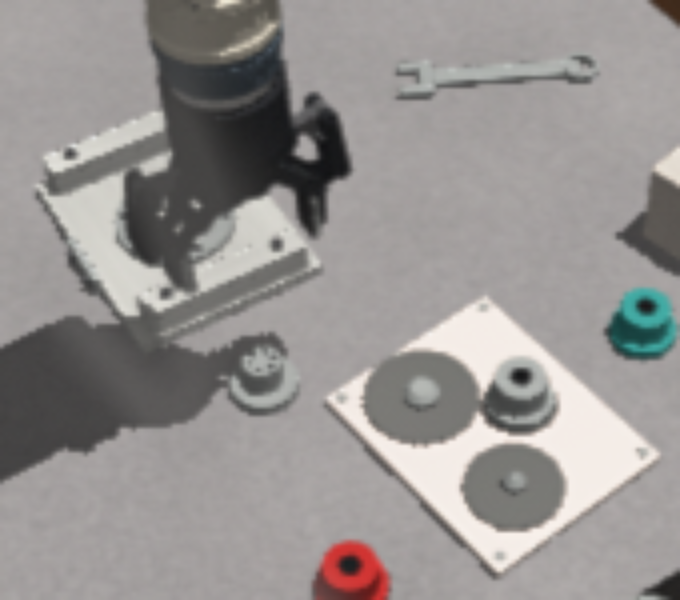

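Call:
{"method": "servo_tool", "body": {"rows": [[0, 0, 0, -3, 3.5, 0, 1], [0, 0, 0, -6, 7, 0, 1], [0, 0, 0, -9, 10.5, 0, 1], [0, 0, 0, -12, 13.8, 0, 1], [0, 0, 0, -12, 13.8, 0, 1]]}}

```text
t: 30.85
ee_pos: [0.5819, -0.0124, 0.0865]
orientation: [0.0, 0.732, 0.681, -0.0]
force: [-0.4, 0.2, -0.1]
gripper_width: 0.0852
```

Call:
{"method": "servo_tool", "body": {"rows": [[0, 0, 0, 0, 0, 2, 1], [0, 0, 0, 0, 0, 4, 1], [0, 0, 0, 0, 0, 6, 1], [0, 0, 0, 0, 0, 6, 1], [0, 0, 0, 0, 0, 6, 1]]}}

```text
t: 31.35
ee_pos: [0.5785, -0.0083, 0.0282]
orientation: [-0.001, 0.731, 0.683, -0.001]
force: [0.6, 0.6, 0.3]
gripper_width: 0.0855
```

```bash
python3 - <<'E'
from h import *
plan(.582,-.008,-.009,-4)
s=env.observe();c=env.capture("wrist");cv2.imwrite("pics/w23.png",c["pixels"][:,:,::-1])
print(proj("wrist",(.582,-.008,.045),s,c))
E
```

```text
t 31.35 pos [ 0.5785 -0.0083  0.0282] w 0.0855 F [0.6 0.6 0.3]
turn [-0.11 -0.01  0.1 ] shift [0.05 0.36 3.72]
[262.01192725 236.82099886]
```

View pics/w23.png

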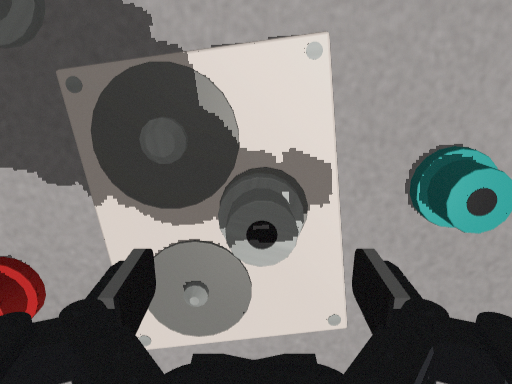

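Call:
{"method": "servo_tool", "body": {"rows": [[0, 0, 0, 0.1, 0.3, 0.8, 1], [0, 0, 0, 0.1, 0.3, 1.8, 1], [0, 0, 0, 0.1, 0.3, 2.8, 1], [0, 0, 0, 0.1, 0.3, 3.5, 1], [0, 0, 0, 0.1, 0.3, 3.5, 1]]}}

```text
t: 31.9
ee_pos: [0.5813, -0.0076, -0.0076]
orientation: [-0.001, 0.731, 0.683, -0.001]
force: [0.4, 0.3, -0.6]
gripper_width: 0.0855
```

Call:
{"method": "servo_tool", "body": {"rows": [[0, 0, 0, 0, 0, 0, 0.5], [0, 0, 0, 0, 0, 0, 0.3], [0, 0, 0, 0, 0, 0, 0.1], [0, 0, 0, 0, 0, 0, 0.1], [0, 0, 0, 0, 0, 0, 0.1]]}}

```text
t: 32.4
ee_pos: [0.5823, -0.0078, -0.006]
orientation: [0.0, 0.731, 0.683, 0.0]
force: [0.3, 0.7, 0.7]
gripper_width: 0.0469
```

```bash
python3 - <<'E'
from h import *
plan(.582,-.008,-.009,-4)
s=env.observe();c=env.capture("wrist");cv2.imwrite("pics/w24.png",c["pixels"][:,:,::-1])
E
```

```text
t 32.4 pos [ 0.5823 -0.0078 -0.006 ] w 0.0469 F [0.3 0.7 0.7]
turn [0.02 0.   0.09] shift [-0.02 -0.03  0.3 ]
```

View pics/w24.png

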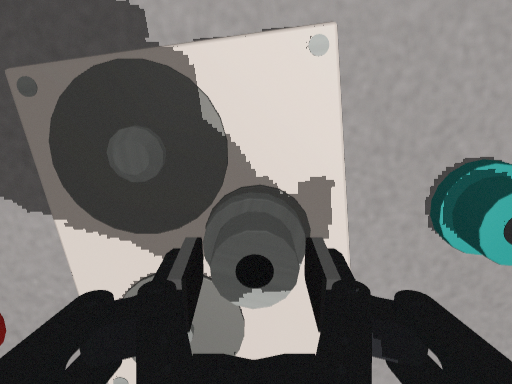

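Call:
{"method": "servo_tool", "body": {"rows": [[0, 0, 0, 0, 0, 0.1, 0.1], [0, 0, 0, 0, 0, 0.2, 0], [0, 0, 0, 0, 0, 0.2, -0.2], [0, 0, 0, 0, 0, 0.2, -0.5], [0, 0, 0, 0, 0, 0.2, -1]]}}

```text
t: 32.95
ee_pos: [0.5824, -0.0078, -0.0081]
orientation: [0.0, 0.731, 0.683, 0.0]
force: [0.2, 1.0, 3.8]
gripper_width: 0.0363
```

Call:
{"method": "servo_tool", "body": {"rows": [[0, 0, 0, 0, 0, 0, -1], [0, 0, 0, 0, 0, 0, -1], [0, 0, 0, 0, 0, 0, -1], [0, 0, 0, 0, 0, 0, -1], [0, 0, 0, 0, 0, 0, -1]]}}

```text
t: 33.45
ee_pos: [0.5824, -0.0078, -0.0081]
orientation: [0.0, 0.731, 0.683, 0.0]
force: [-0.1, 0.2, 5.0]
gripper_width: 0.0361
```

```bash
python3 - <<'E'
from h import *
plan(.4755,.285,.09,-4)
s=env.observe();c=env.capture("wrist");cv2.imwrite("pics/w25.png",cv2.resize(c["pixels"][140:384,130:390,::-1],None,fx=2.4,fy=2.4))
E
```

```text
t 33.45 pos [ 0.5824 -0.0078 -0.0081] w 0.0361 F [-0.1  0.2  5. ]
turn [ 0.02 -0.    0.09] shift [ 28.48 -12.66  -9.81]
```

View pics/w25.png

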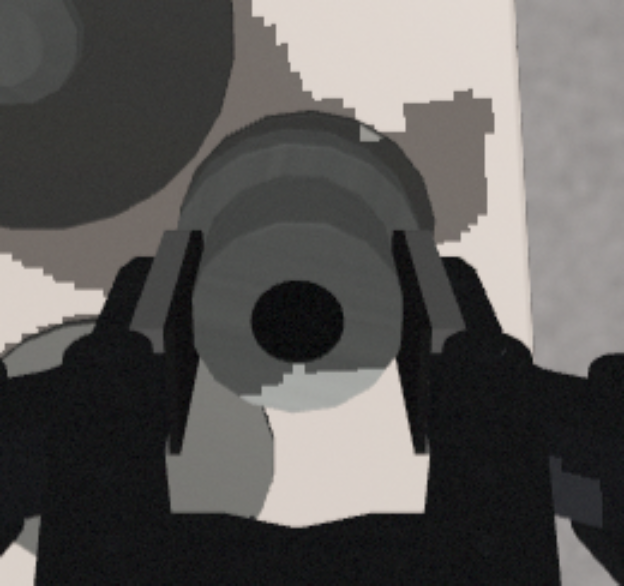

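Call:
{"method": "servo_tool", "body": {"rows": [[0, 0, 0, 0, 0, -0.5, -1], [0, 0, 0, 0, 0, -2, -1], [0, 0, 0, 0, 0, -5, -1], [0, 0, 0, 0, 0, -8, -1], [0, 0, 0, 0, 0, -10, -1]]}}

```text
t: 34.0
ee_pos: [0.5822, -0.0078, 0.0933]
orientation: [0.0, 0.731, 0.683, 0.0]
force: [0.5, 0.4, -3.9]
gripper_width: 0.0362
```

```bash
python3 - <<'E'
from h import *
s=env.observe();c=env.capture("wrist");cv2.imwrite("pics/w26.png",c["pixels"][:,:,::-1])
plan(.4758,.2853,.09,-4)
E
```

```text
t 34.05 pos [ 0.5835 -0.008   0.0961] w 0.0358 F [ 1.6  0.5 -0.3]
turn [0.24 0.03 0.09] shift [ 28.53 -12.75   0.54]
```

View pics/w26.png

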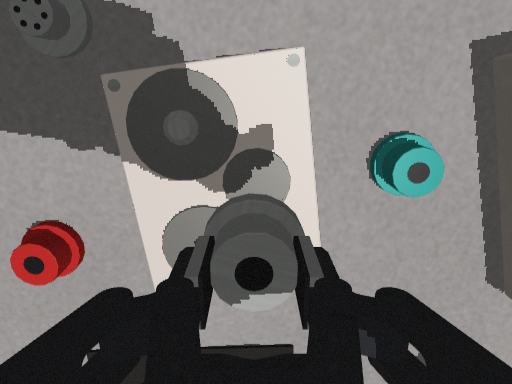

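```bash
python3 - <<'E'
from h import *
s=env.observe();c=env.capture("wrist")
for C in((.5824,-.0078),(.583,-.006)):
  print([proj("wrist",(C[0]+.027*np.cos(a),C[1]+.027*np.sin(a),.013),s,c).round(1) for a in np.radians([0,90,180,270])])
E
```

```text
[array([286.8, 180.6]), array([250.4, 149.3]), array([218.9, 185.1]), array([255.1, 214.5])]
[array([287.5, 178.3]), array([251. , 146.9]), array([219.5, 182.9]), array([255.7, 212.4])]
```

Call:
{"method": "servo_tool", "body": {"rows": [[0, 0, 0, 3.5, -1.6, 0, -1], [0, 0, 0, 8, -3.6, 0, -1], [0, 0, 0, 12.5, -5.6, 0, -1], [0, 0, 0, 17, -7.6, 0, -1], [0, 0, 0, 21.5, -9.6, 0, -1]]}}

```text
t: 34.6
ee_pos: [0.4993, 0.2146, 0.09]
orientation: [-0.001, 0.731, 0.682, -0.001]
force: [0.1, -0.4, -3.1]
gripper_width: 0.036
```

```bash
python3 - <<'E'
from h import *
plan(.4758,.2853,.09,-4)
E
```

```text
t 34.6 pos [0.4993 0.2146 0.09  ] w 0.036 F [ 0.1 -0.4 -3.1]
turn [-0.14  0.05  0.06] shift [ 6.9  -2.83  0.  ]
```

Call:
{"method": "servo_tool", "body": {"rows": [[0, 0, 0, 3, -1, 0, -1], [0, 0, 0, 6, -2.3, 0, -1], [0, 0, 0, 6.6, -2.7, 0, -1], [0, 0, 0, 6.6, -2.7, 0, -1], [0, 0, 0, 6.6, -2.7, 0, -1]]}}

```text
t: 35.1
ee_pos: [0.4784, 0.2802, 0.0908]
orientation: [-0.0, 0.731, 0.683, -0.001]
force: [0.4, -0.5, -2.6]
gripper_width: 0.0361
```

Call:
{"method": "servo_tool", "body": {"rows": [[0, 0, 0, 0, 0, 1, -1], [0, 0, 0, 0, 0, 3, -1], [0, 0, 0, 0, 0, 5, -1], [0, 0, 0, 0, 0, 5, -1], [0, 0, 0, 0, 0, 5, -1]]}}

```text
t: 35.6
ee_pos: [0.4788, 0.2801, 0.0415]
orientation: [-0.0, 0.731, 0.682, -0.0]
force: [1.4, 0.2, -3.7]
gripper_width: 0.0359
```

```bash
python3 - <<'E'
from h import *
plan(.4758,.2853,-.0091,-4)
s=env.observe();c=env.capture("wrist");cv2.imwrite("pics/w27.png",c["pixels"][:,:,::-1])
cv2.imwrite("pics/w27c.png",cv2.resize(c["pixels"][100:340,130:390,::-1],None,fx=2.5,fy=2.5))
E
```

```text
t 35.6 pos [0.4788 0.2801 0.0415] w 0.0359 F [ 1.4  0.2 -3.7]
turn [-0.05  0.03  0.01] shift [ 0.5  -0.33  5.06]
```

View pics/w27c.png

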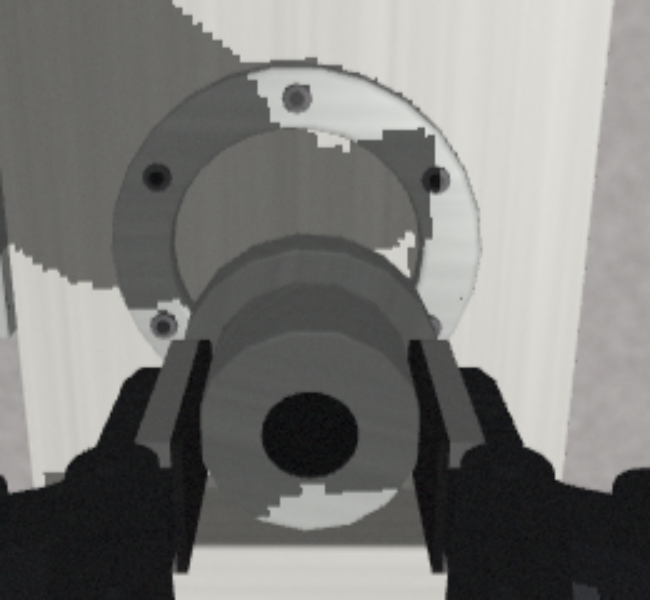

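Call:
{"method": "servo_tool", "body": {"rows": [[0, 0, 0, 0.3, -0.2, 0.5, -1], [0, 0, 0, 0.5, -0.3, 1.5, -1], [0, 0, 0, 0.5, -0.3, 2.5, -1], [0, 0, 0, 0.5, -0.3, 3.5, -1], [0, 0, 0, 0.5, -0.3, 3.7, -1]]}}

```text
t: 36.15
ee_pos: [0.4751, 0.2858, 0.0031]
orientation: [-0.0, 0.731, 0.683, -0.001]
force: [-0.7, 0.1, -3.0]
gripper_width: 0.0359
```

Call:
{"method": "servo_tool", "body": {"rows": [[0, 0, 0, 0, 0, 0, -1], [0, 0, 0, 0, 0, 0, -1], [0, 0, 0, 0, 0, 0, -1], [0, 0, 0, 0, 0, 0, -1], [0, 0, 0, 0, 0, 0, -1]]}}

```text
t: 36.65
ee_pos: [0.4762, 0.2862, 0.005]
orientation: [0.0, 0.731, 0.683, 0.0]
force: [-0.2, 0.1, -4.3]
gripper_width: 0.0362
```

```bash
python3 - <<'E'
from h import *
plan(.4758,.2853,-.0091,-4)
s=env.observe();c=env.capture("wrist")
cv2.imwrite("pics/w28c.png",cv2.resize(c["pixels"][100:340,130:390,::-1],None,fx=2.5,fy=2.5))
E
```

```text
t 36.65 pos [0.4762 0.2862 0.005 ] w 0.0362 F [-0.2  0.1 -4.3]
turn [ 0.02 -0.01  0.09] shift [-0.09 -0.03  1.41]
```

View pics/w28c.png

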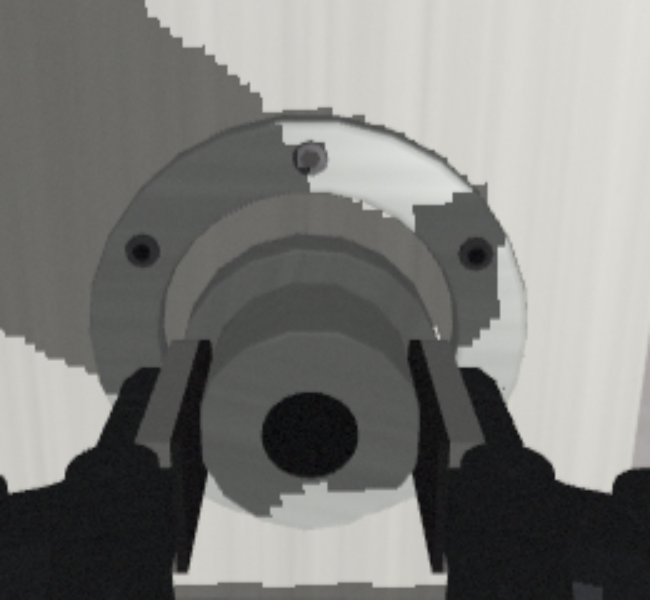

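Call:
{"method": "servo_tool", "body": {"rows": [[0, 0, 0, -0.1, 0, 0.3, -1], [0, 0, 0, -0.1, 0, 0.6, -1], [0, 0, 0, -0.1, 0, 0.9, -1], [0, 0, 0, -0.1, 0, 1.1, -1], [0, 0, 0, -0.1, 0, 1.2, -1]]}}

```text
t: 37.2
ee_pos: [0.4758, 0.2851, -0.0076]
orientation: [-0.0, 0.731, 0.683, -0.0]
force: [-0.4, -0.9, -3.2]
gripper_width: 0.0361
```

Call:
{"method": "servo_tool", "body": {"rows": [[0, 0, 0, 0, 0, 0.05, -1], [0, 0, 0, 0, 0, 0.1, -1], [0, 0, 0, 0, 0, 0.15, -1], [0, 0, 0, 0, 0, 0.2, -1], [0, 0, 0, 0, 0, 0.2, -1]]}}

```text
t: 37.7
ee_pos: [0.476, 0.2852, -0.009]
orientation: [0.0, 0.731, 0.683, 0.0]
force: [-1.0, -0.4, -0.4]
gripper_width: 0.0362
```

Call:
{"method": "servo_tool", "body": {"rows": [[0, 0, 0, 0, 0, 0.03, -1], [0, 0, 0, 0, 0, 0.05, -1], [0, 0, 0, 0, 0, 0.05, -0.1], [0, 0, 0, 0, 0, 0.05, 0.3], [0, 0, 0, 0, 0, 0.05, 1]]}}

```text
t: 38.2
ee_pos: [0.4762, 0.2852, -0.0097]
orientation: [0.0, 0.731, 0.683, 0.0]
force: [0.1, -0.5, -0.5]
gripper_width: 0.0663
```

Call:
{"method": "servo_tool", "body": {"rows": [[0, 0, 0, 0, 0, 0, 1], [0, 0, 0, 0, 0, -1, 1], [0, 0, 0, 0, 0, -4, 1], [0, 0, 0, 0, 0, -7, 1], [0, 0, 0, 0, 0, -10, 1]]}}

```text
t: 38.7
ee_pos: [0.4759, 0.2851, 0.0921]
orientation: [0.0, 0.731, 0.683, 0.0]
force: [1.1, 0.1, -0.5]
gripper_width: 0.0853
```

```bash
python3 - <<'E'
from h import *
plan(.4498,.1206,.09,-4)
s=env.observe();c=env.capture("wrist");cv2.imwrite("pics/w29.png",c["pixels"][:,:,::-1])
E
```

```text
t 38.7 pos [0.4759 0.2851 0.0921] w 0.0853 F [ 1.1  0.1 -0.5]
turn [ 0.01 -0.01  0.09] shift [-16.59  -1.48   0.21]
```

View pics/w29.png

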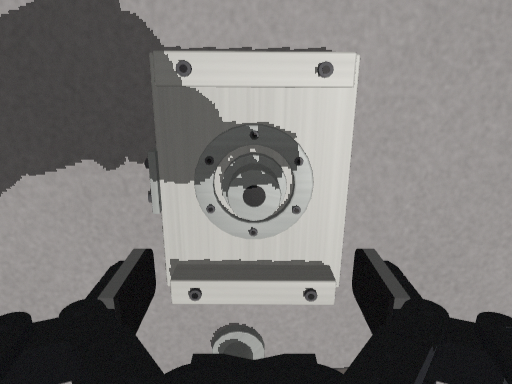

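Call:
{"method": "servo_tool", "body": {"rows": [[0, 0, 0, -5, -0.5, 0, 1], [0, 0, 0, -10, -1, 0, 1], [0, 0, 0, -14, -1.3, 0, 1], [0, 0, 0, -16.6, -1.5, 0, 1], [0, 0, 0, -16.6, -1.5, 0, 1]]}}

```text
t: 39.25
ee_pos: [0.4493, 0.1181, 0.091]
orientation: [0.0, 0.732, 0.681, 0.0]
force: [0.5, -1.1, 0.4]
gripper_width: 0.0855
```

Call:
{"method": "servo_tool", "body": {"rows": [[0, 0, 0, 0, 0, 2, 1], [0, 0, 0, 0, 0, 5, 1], [0, 0, 0, 0, 0, 8, 1], [0, 0, 0, 0, 0, 8, 1], [0, 0, 0, 0, 0, 8, 1]]}}

```text
t: 39.75
ee_pos: [0.4498, 0.121, 0.0109]
orientation: [-0.0, 0.731, 0.683, -0.0]
force: [-0.3, -0.2, -0.4]
gripper_width: 0.0854
```

```bash
python3 - <<'E'
from h import *
plan(.4498,.1206,-.0209,-4)
s=env.observe();c=env.capture("wrist");cv2.imwrite("pics/w30.png",c["pixels"][:,:,::-1])
E
```

```text
t 39.75 pos [0.4498 0.121  0.0109] w 0.0854 F [-0.3 -0.2 -0.4]
turn [-0.03 -0.    0.11] shift [-0.04  0.    3.18]
```

View pics/w30.png

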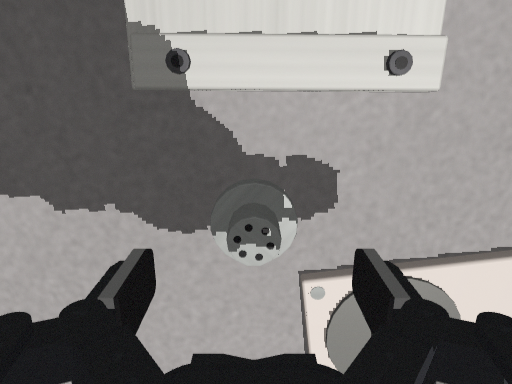

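Call:
{"method": "servo_tool", "body": {"rows": [[0, 0, 0, 0, 0, 1, 1], [0, 0, 0, 0, 0, 2, 1], [0, 0, 0, 0, 0, 2.8, 1], [0, 0, 0, 0, 0, 3.1, 1], [0, 0, 0, 0, 0, 3.1, 1]]}}

```text
t: 40.3
ee_pos: [0.4493, 0.1205, -0.0213]
orientation: [-0.0, 0.731, 0.683, -0.0]
force: [0.1, -0.1, -0.4]
gripper_width: 0.0854
```

Call:
{"method": "servo_tool", "body": {"rows": [[0, 0, 0, 0, 0, 0, 0.2], [0, 0, 0, 0, 0, 0, -0.1], [0, 0, 0, 0, 0, 0, -0.2], [0, 0, 0, 0, 0, 0, -0.3], [0, 0, 0, 0, 0, 0, -0.5]]}}

```text
t: 40.8
ee_pos: [0.4498, 0.1206, -0.0203]
orientation: [0.0, 0.731, 0.683, 0.0]
force: [-2.1, -0.6, 6.1]
gripper_width: 0.0258
```

Call:
{"method": "servo_tool", "body": {"rows": [[0, 0, 0, 0, 0, 0, -1], [0, 0, 0, 0, 0, 0, -1], [0, 0, 0, 0, 0, 0, -1], [0, 0, 0, 0, 0, 0, -1], [0, 0, 0, 0, 0, 0, -1]]}}

```text
t: 41.3
ee_pos: [0.4498, 0.1206, -0.0203]
orientation: [0.0, 0.731, 0.683, 0.0]
force: [-1.3, -0.4, 5.4]
gripper_width: 0.0261
```

```bash
python3 - <<'E'
from h import *
plan(.584,-.008,.09,-4)
s=env.observe();c=env.capture("wrist");cv2.imwrite("pics/w31.png",cv2.resize(c["pixels"][140:384,130:390,::-1],None,fx=2.4,fy=2.4))
E
```

```text
t 41.3 pos [ 0.4498  0.1206 -0.0203] w 0.0261 F [-1.3 -0.4  5.4]
turn [ 0.03 -0.    0.09] shift [-11.91  14.27 -11.02]
```

View pics/w31.png

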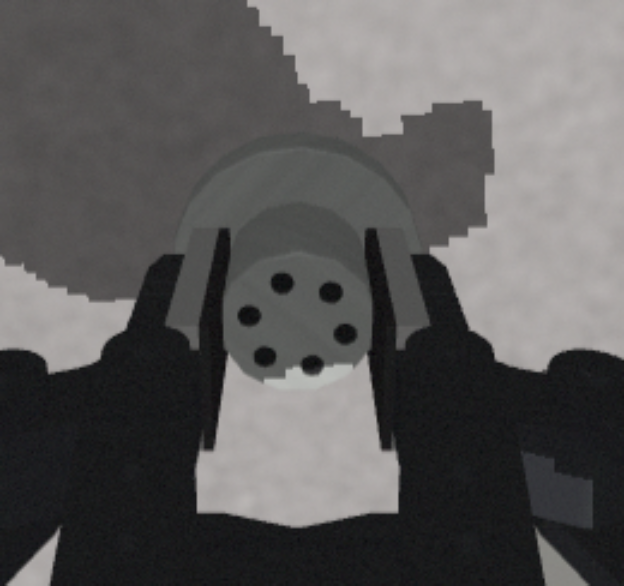

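Call:
{"method": "servo_tool", "body": {"rows": [[0, 0, 0, 0, 0, -0.5, -1], [0, 0, 0, 0, 0, -2, -1], [0, 0, 0, 0, 0, -5, -1], [0, 0, 0, 0, 0, -8, -1], [0, 0, 0, 0, 0, -10, -1]]}}

```text
t: 41.85
ee_pos: [0.45, 0.1206, 0.0813]
orientation: [0.0, 0.731, 0.683, 0.001]
force: [0.3, 0.3, -1.7]
gripper_width: 0.0261
```

Call:
{"method": "servo_tool", "body": {"rows": [[0, 0, 0, -2, 2.5, 0, -1], [0, 0, 0, -5, 6, 0, -1], [0, 0, 0, -8, 10, 0, -1], [0, 0, 0, -11, 13, 0, -1], [0, 0, 0, -11.9, 14.2, 0, -1]]}}

```text
t: 42.35
ee_pos: [0.5854, -0.0109, 0.0789]
orientation: [0.0, 0.732, 0.682, -0.0]
force: [0.1, 1.1, -2.8]
gripper_width: 0.0259
```

Call:
{"method": "servo_tool", "body": {"rows": [[0, 0, 0, 0, 0, 1, -1], [0, 0, 0, 0, 0, 3, -1], [0, 0, 0, 0, 0, 5, -1], [0, 0, 0, 0, 0, 5, -1], [0, 0, 0, 0, 0, 5, -1]]}}

```text
t: 42.85
ee_pos: [0.5822, -0.0069, 0.0293]
orientation: [-0.001, 0.731, 0.683, -0.0]
force: [0.2, 0.3, -1.9]
gripper_width: 0.0256
```

```bash
python3 - <<'E'
from h import *
plan(.584,-.008,-.0073,-4)
s=env.observe();c=env.capture("wrist");cv2.imwrite("pics/w32.png",cv2.resize(c["pixels"][100:340,130:390,::-1],None,fx=2.5,fy=2.5))
for C in((.584,-.008),):
  print([proj("wrist",(C[0]+.027*np.cos(a),C[1]+.027*np.sin(a),.013),s,c).round(1) for a in np.radians([0,90,180,270])])
E
```

```text
t 42.85 pos [ 0.5822 -0.0069  0.0293] w 0.0256 F [ 0.2  0.3 -1.9]
turn [-0.08 -0.02  0.14] shift [-0.1   0.19  3.66]
[array([302.6, 212.8]), array([255.1, 172.5]), array([213.8, 218.3]), array([260.8, 255.4])]
```

View pics/w32.png

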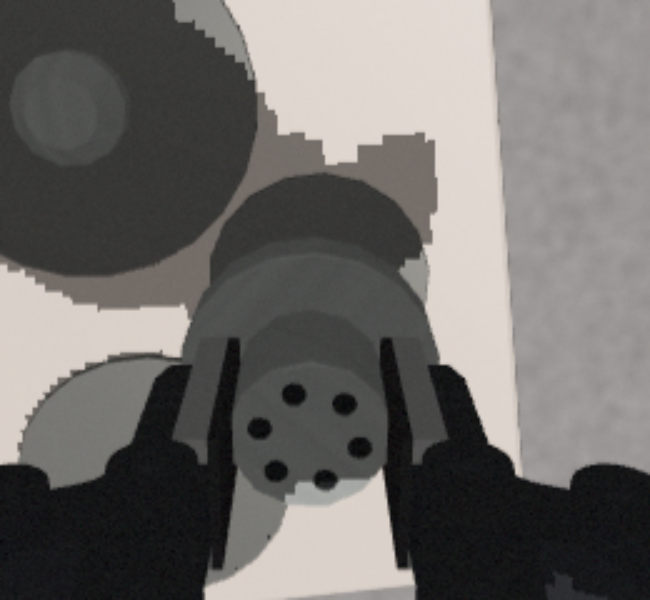

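Call:
{"method": "servo_tool", "body": {"rows": [[0, 0, 0, 0, 0.1, 1, -1], [0, 0, 0, 0, 0.1, 2, -1], [0, 0, 0, 0, 0.1, 2.8, -1], [0, 0, 0, 0, 0.1, 3.3, -1], [0, 0, 0, 0, 0.1, 3.5, -1]]}}

```text
t: 43.4
ee_pos: [0.5838, -0.0079, -0.0066]
orientation: [-0.0, 0.731, 0.683, -0.0]
force: [-0.0, 0.6, -3.7]
gripper_width: 0.0258
```

Call:
{"method": "servo_tool", "body": {"rows": [[0, 0, 0, 0, 0, 0.1, -1], [0, 0, 0, 0, 0, 0.2, -1], [0, 0, 0, 0, 0, 0.2, -1], [0, 0, 0, 0, 0, 0.2, -1], [0, 0, 0, 0, 0, 0.2, -1]]}}

```text
t: 43.9
ee_pos: [0.5843, -0.008, -0.0072]
orientation: [0.0, 0.731, 0.683, 0.0]
force: [-1.7, -0.1, 5.1]
gripper_width: 0.0258
```

Call:
{"method": "servo_tool", "body": {"rows": [[0, 0, 0, 0, 0, 0, -0.3], [0, 0, 0, 0, 0, 0, 0], [0, 0, 0, 0, 0, 0, 0.5], [0, 0, 0, 0, 0, 0, 1], [0, 0, 0, 0, 0, 0, 1]]}}

```text
t: 44.4
ee_pos: [0.5843, -0.0079, -0.0078]
orientation: [-0.0, 0.731, 0.683, 0.0]
force: [-0.6, 0.0, -1.0]
gripper_width: 0.0833
```

Call:
{"method": "servo_tool", "body": {"rows": [[0, 0, 0, 0, 0, -2, 1], [0, 0, 0, 0, 0, -6, 1], [0, 0, 0, 0, 0, -10, 1], [0, 0, 0, 0, 0, -15, 1], [0, 0, 0, 0, 0, -20, 1]]}}

```text
t: 44.9
ee_pos: [0.5837, -0.0079, 0.1941]
orientation: [-0.0, 0.731, 0.683, -0.0]
force: [0.7, -0.5, -0.9]
gripper_width: 0.0853
```

```bash
python3 - <<'E'
from h import *
plan(.5012,-.3428,.20,-35)
s=env.observe();c=env.capture("wrist");cv2.imwrite("pics/w33.png",c["pixels"][:,:,::-1])
c=env.capture("side");cv2.imwrite("pics/s33.png",c["pixels"][:,:,::-1])
E
```

```text
t 44.9 pos [ 0.5837 -0.0079  0.1941] w 0.0853 F [ 0.7 -0.5 -0.9]
turn [-2.000e-02  0.000e+00  3.109e+01] shift [-33.98  -5.95  -0.59]
```

View pics/w33.png

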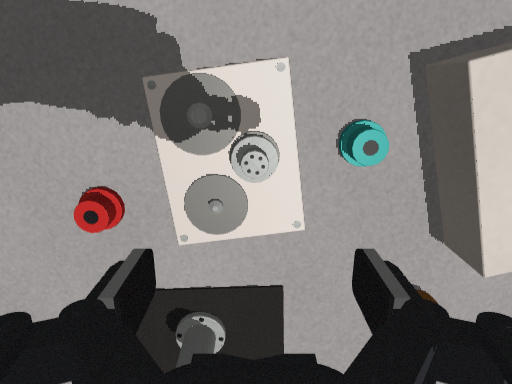

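View pics/s33.png

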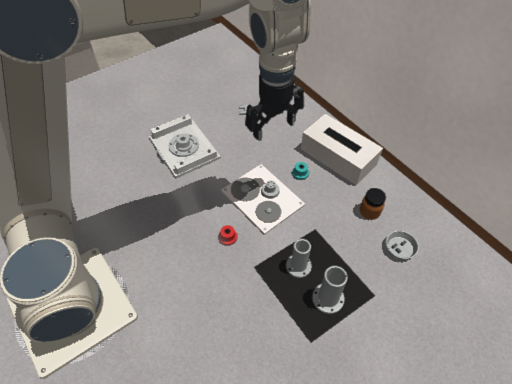

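```bash
python3 - <<'E'
from h import *
c=env.capture("wrist");s=env.observe()
print(s['ee_pos'])
cv2.imwrite("pics/w34.png",cv2.resize(c["pixels"][50:250,135:310,::-1],None,fx=3,fy=3,interpolation=cv2.INTER_CUBIC))
for C in((.5835,-.0075,.013,.027),(.532,.0415,.013,.042),(.536,-.059,.013,.036)):
  print([(3*(proj("wrist",(C[0]+C[3]*np.cos(a),C[1]+C[3]*np.sin(a),C[2]),s,c)-[135,50])).round(0) for a in np.radians([0,90,180,270])])
E
```

```text
[ 0.58580178 -0.00813979  0.19587888]
[array([424., 314.]), array([343., 244.]), array([273., 324.]), array([353., 392.])]
[array([311., 181.]), array([174.,  61.]), array([ 68., 199.]), array([203., 310.])]
[array([327., 457.]), array([221., 370.]), array([135., 469.]), array([241., 551.])]
```

View pics/w34.png

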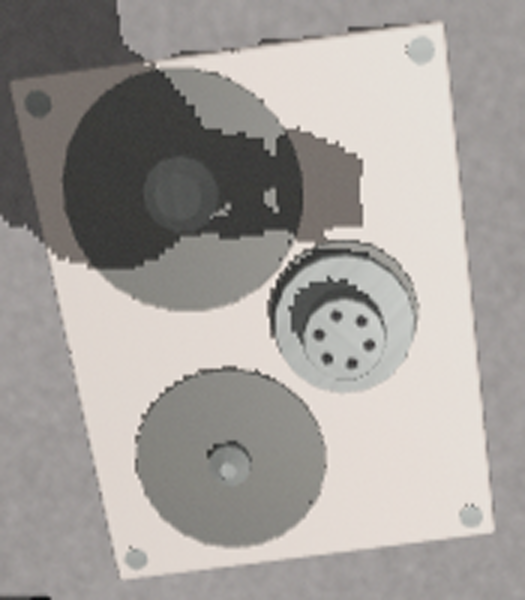

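Call:
{"method": "servo_tool", "body": {"rows": [[0, 0, 5, -5, -0.9, -0.5, 1], [0, 0, 10, -10, -1.8, -0.5, 1], [0, 0, 15, -15, -2.6, -0.5, 1], [0, 0, 20, -20, -3.5, -0.5, 1], [0, 0, 25, -25, -4.4, -0.5, 1]]}}

```text
t: 45.55
ee_pos: [0.5231, -0.2519, 0.196]
orientation: [-0.001, 0.862, 0.507, -0.0]
force: [1.8, -0.2, -0.0]
gripper_width: 0.0855
```

```bash
python3 - <<'E'
from h import *
plan(.5012,-.3428,.20,-35)
E
```

```text
t 45.55 pos [ 0.5231 -0.2519  0.196 ] w 0.0855 F [ 1.8 -0.2 -0. ]
turn [-0.11 -0.01  5.89] shift [-9.01  2.51 -0.41]
```

Call:
{"method": "servo_tool", "body": {"rows": [[0, 0, 3, -4, 1.2, 0, 1], [0, 0, 6, -8, 2.4, 0, 1], [0, 0, 6, -8.7, 2.5, 0, 1], [0, 0, 6, -8.7, 2.5, 0, 1], [0, 0, 6, -8.7, 2.5, 0, 1]]}}

```text
t: 46.05
ee_pos: [0.504, -0.3376, 0.1965]
orientation: [-0.001, 0.886, 0.463, -0.0]
force: [-0.4, 1.0, -0.1]
gripper_width: 0.0849
```

```bash
python3 - <<'E'
from h import *
plan(.5012,-.3428,.0631,-35)
s=env.observe();c=env.capture("wrist");cv2.imwrite("pics/w35.png",c["pixels"][:,:,::-1])
E
```

```text
t 46.05 pos [ 0.504  -0.3376  0.1965] w 0.0849 F [-0.4  1.  -0.1]
turn [-0.08 -0.03  0.13] shift [-0.6   0.09 13.34]
```

View pics/w35.png

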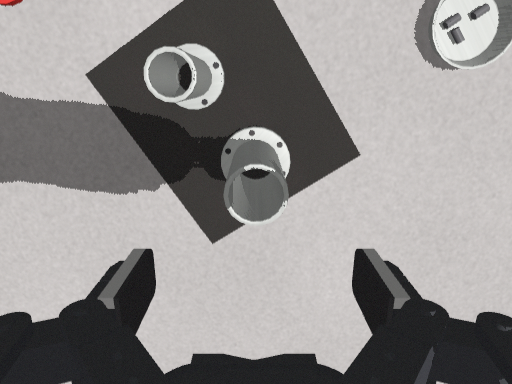

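Call:
{"method": "servo_tool", "body": {"rows": [[0, 0, 0, -0.4, 0.1, 3, 1], [0, 0, 0, -0.6, 0.1, 6, 1], [0, 0, 0, -0.6, 0.1, 9, 1], [0, 0, 0, -0.6, 0.1, 12, 1], [0, 0, 0, -0.6, 0.1, 13.2, 1]]}}

```text
t: 46.6
ee_pos: [0.5009, -0.3416, 0.0628]
orientation: [-0.002, 0.886, 0.463, -0.001]
force: [-0.5, 0.3, 0.2]
gripper_width: 0.0853
```

Call:
{"method": "servo_tool", "body": {"rows": [[0, 0, 0, 0, 0, 0, 1], [0, 0, 0, 0, 0, 0, 1], [0, 0, 0, 0, 0, 0, 0.6], [0, 0, 0, 0, 0, 0, 0.4], [0, 0, 0, 0, 0, 0, 0.3]]}}

```text
t: 47.1
ee_pos: [0.5018, -0.3444, 0.0661]
orientation: [0.001, 0.887, 0.462, 0.0]
force: [0.5, 0.6, -0.1]
gripper_width: 0.0553
```

```bash
python3 - <<'E'
from h import *
plan(.5012,-.3428,.0631,-35)
s=env.observe();c=env.capture("wrist");cv2.imwrite("pics/w36.png",c["pixels"][:,:,::-1])
E
```

```text
t 47.1 pos [ 0.5018 -0.3444  0.0661] w 0.0553 F [ 0.5  0.6 -0.1]
turn [0.08 0.01 0.08] shift [ 0.1  -0.14  0.3 ]
```

View pics/w36.png

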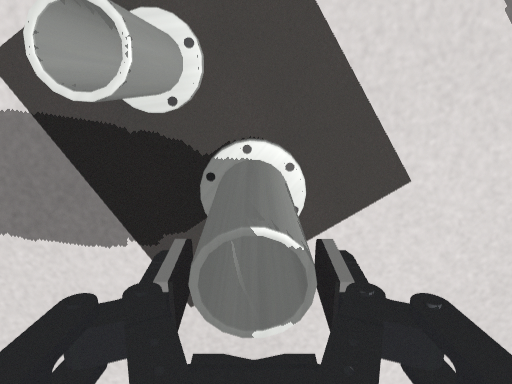

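Call:
{"method": "servo_tool", "body": {"rows": [[0, 0, 0, 0.1, -0.1, 0.3, 0.3], [0, 0, 0, 0.1, -0.1, 0.3, 0.2], [0, 0, 0, 0.1, -0.1, 0.3, 0.1], [0, 0, 0, 0.1, -0.1, 0.3, -0.3], [0, 0, 0, 0.1, -0.1, 0.3, -1]]}}

```text
t: 47.65
ee_pos: [0.5015, -0.3429, 0.0625]
orientation: [0.0, 0.887, 0.462, 0.0]
force: [2.3, -1.0, 3.6]
gripper_width: 0.0481
```

Call:
{"method": "servo_tool", "body": {"rows": [[0, 0, 0, 0, 0, 0, -1], [0, 0, 0, 0, 0, 0, -1], [0, 0, 0, 0, 0, 0, -1], [0, 0, 0, 0, 0, 0, -1], [0, 0, 0, 0, 0, 0, -1]]}}

```text
t: 48.15
ee_pos: [0.5015, -0.3429, 0.0625]
orientation: [0.0, 0.887, 0.462, 0.0]
force: [4.4, -1.8, 3.5]
gripper_width: 0.0483
```

Call:
{"method": "servo_tool", "body": {"rows": [[0, 0, 0, 0, 0, -0.5, -1], [0, 0, 0, 0, 0, -2, -1], [0, 0, 0, 0, 0, -5, -1], [0, 0, 0, 0, 0, -9, -1], [0, 0, 0, 0, 0, -13, -1]]}}

```text
t: 48.65
ee_pos: [0.4996, -0.3415, 0.1918]
orientation: [-0.003, 0.887, 0.462, -0.001]
force: [0.5, -1.2, -8.0]
gripper_width: 0.0482
```

```bash
python3 - <<'E'
from h import *
plan(.530,.0375,.24,0)
s=env.observe();c=env.capture("wrist");cv2.imwrite("pics/w37.png",c["pixels"][:,:,::-1])
E
```

```text
t 48.65 pos [ 0.4996 -0.3415  0.1918] w 0.0482 F [ 0.5 -1.2 -8. ]
turn [ -0.31  -0.12 -34.92] shift [ 32.82 -19.23  -4.7 ]
```

View pics/w37.png

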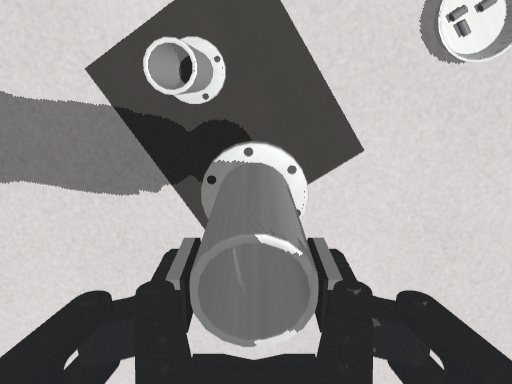

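Call:
{"method": "servo_tool", "body": {"rows": [[0, 0, -3, 2.5, -1.5, -0.8, -1], [0, 0, -7, 6, -3.5, -1.6, -1], [0, 0, -11, 10, -5.9, -2.4, -1], [0, 0, -15, 14, -8.2, -3, -1], [0, 0, -19, 18, -10.5, -3, -1]]}}

```text
t: 49.2
ee_pos: [0.517, -0.1331, 0.2217]
orientation: [-0.001, 0.797, 0.603, -0.001]
force: [0.9, 0.3, -7.2]
gripper_width: 0.0482
```

```bash
python3 - <<'E'
from h import *
plan(.530,.0375,.22,0)
E
```

```text
t 49.2 pos [ 0.517  -0.1331  0.2217] w 0.0482 F [ 0.9  0.3 -7.2]
turn [ -0.14  -0.03 -15.78] shift [16.77 -3.39  0.18]
```

Call:
{"method": "servo_tool", "body": {"rows": [[0, 0, -4, 4, -0.8, 0, -1], [0, 0, -8, 8, -1.6, 0, -1], [0, 0, -12, 12, -2.4, 0, -1], [0, 0, -15, 15, -3, 0, -1], [0, 0, -16, 16.3, -3.3, 0, -1]]}}

```text
t: 49.7
ee_pos: [0.5296, 0.0334, 0.221]
orientation: [-0.002, 0.705, 0.709, -0.001]
force: [0.9, -1.0, -7.5]
gripper_width: 0.0483
```

Call:
{"method": "servo_tool", "body": {"rows": [[0, 0, 0, 0, 0, 2, -1], [0, 0, 0, 0, 0, 5, -1], [0, 0, 0, 0, 0, 8, -1], [0, 0, 0, 0, 0, 10, -1], [0, 0, 0, 0, 0, 10, -1]]}}

```text
t: 50.2
ee_pos: [0.5281, 0.0305, 0.1187]
orientation: [-0.003, 0.707, 0.707, -0.003]
force: [-0.2, -0.9, -6.9]
gripper_width: 0.0478
```

Call:
{"method": "servo_tool", "body": {"rows": [[0, 0, 0, 0, 0, 0, -1], [0, 0, 0, 0, 0, 0, -1], [0, 0, 0, 0, 0, 0, -1], [0, 0, 0, 0, 0, 0, -1], [0, 0, 0, 0, 0, 0, -1]]}}

```text
t: 50.7
ee_pos: [0.5313, 0.0307, 0.1228]
orientation: [0.0, 0.707, 0.708, 0.0]
force: [0.1, 0.5, -8.2]
gripper_width: 0.0483
```

```bash
python3 - <<'E'
from h import *
plan(.530,.0375,.0715,0)
s=env.observe();c=env.capture("wrist");cv2.imwrite("pics/w38.png",c["pixels"][:,:,::-1])
c=env.capture("side");cv2.imwrite("pics/s38.png",cv2.resize(c["pixels"][110:250,190:330,::-1],None,fx=4,fy=4))
E
```

```text
t 50.7 pos [0.5313 0.0307 0.1228] w 0.0483 F [ 0.1  0.5 -8.2]
turn [0.05 0.01 0.09] shift [ 0.68 -0.13  5.13]
```

View pics/w38.png

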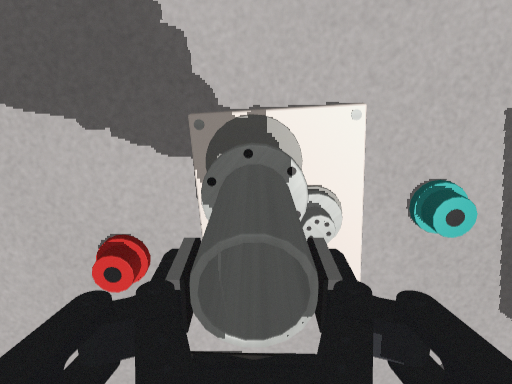

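View pics/s38.png

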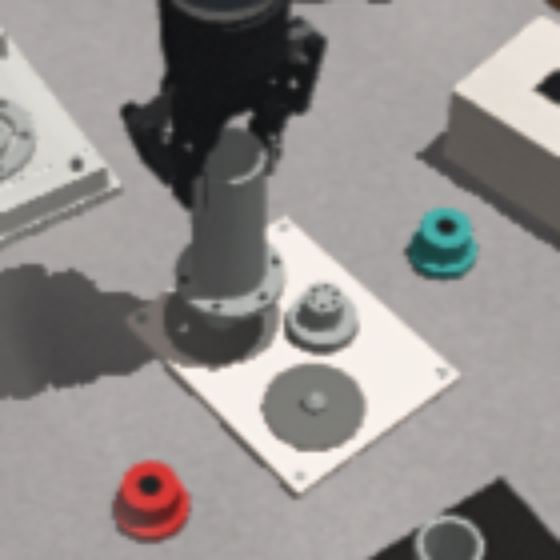

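```bash
python3 - <<'E'
from h import *
s=env.observe();c=env.capture("wrist")
for C in((.531,.039,.013,.042),(.531,.042,.013,.042),(.5313,.032,.1228-.0585+.01,.038),(.5313,.034,.1228-.0585+.01,.038)):
  a=np.linspace(0,6.28,200);P=np.array([proj("wrist",(C[0]+C[3]*np.cos(t),C[1]+C[3]*np.sin(t),C[2]),s,c) for t in a]);print(C,P.min(0).round(1),P.max(0).round(1))
cv2.imwrite("pics/w38c.png",cv2.resize(c["pixels"][100:220,190:320,::-1],None,fx=5,fy=5,interpolation=cv2.INTER_CUBIC))
E
```

```text
(0.531, 0.039, 0.013, 0.042) [205.5 115.6] [303.2 210.9]
(0.531, 0.042, 0.013, 0.042) [205.4 111.9] [303.3 207.8]
(0.5313, 0.032, 0.07429999999999999, 0.038) [200.2 141. ] [309.8 245.1]
(0.5313, 0.034, 0.07429999999999999, 0.038) [200.1 138. ] [309.9 242.6]
```

View pics/w38c.png

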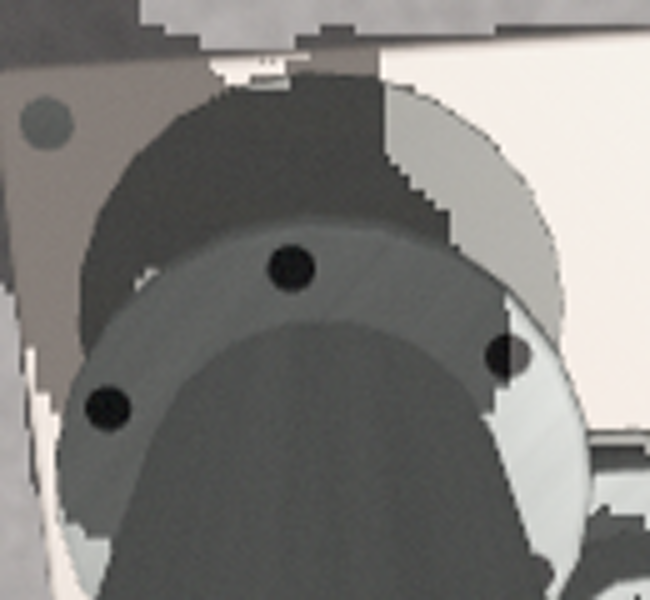

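Call:
{"method": "servo_tool", "body": {"rows": [[0, 0, 0, 0.4, 0, 1, -1], [0, 0, 0, 0.8, 0, 2, -1], [0, 0, 0, 0.8, 0, 2.5, -1], [0, 0, 0, 0.8, 0, 3, -1], [0, 0, 0, 0.8, 0, 3, -1]]}}

```text
t: 51.35
ee_pos: [0.5306, 0.0389, 0.0913]
orientation: [-0.001, 0.707, 0.708, -0.001]
force: [0.1, 0.2, -7.4]
gripper_width: 0.048
```

Call:
{"method": "servo_tool", "body": {"rows": [[0, 0, 0, 0, 0, 0, -1], [0, 0, 0, 0, 0, 0, -1], [0, 0, 0, 0, 0, 0, -1], [0, 0, 0, 0, 0, 0, -1], [0, 0, 0, 0, 0, 0, -1]]}}

```text
t: 51.85
ee_pos: [0.5311, 0.0387, 0.0924]
orientation: [0.0, 0.707, 0.708, 0.0]
force: [0.2, -0.2, -7.4]
gripper_width: 0.048
```

```bash
python3 - <<'E'
from h import *
plan(.531,.039,.0715,0)
c=env.capture("wrist")
cv2.imwrite("pics/w39c.png",cv2.resize(c["pixels"][100:260,170:340,::-1],None,fx=4,fy=3.7,interpolation=cv2.INTER_CUBIC))
c=env.capture("side");cv2.imwrite("pics/s39.png",cv2.resize(c["pixels"][130:230,210:300,::-1],None,fx=6,fy=6,interpolation=cv2.INTER_CUBIC))
E
```

```text
t 51.85 pos [0.5311 0.0387 0.0924] w 0.048 F [ 0.2 -0.2 -7.4]
turn [0.02 0.   0.08] shift [ 0.03 -0.02  2.09]
```

View pics/w39c.png

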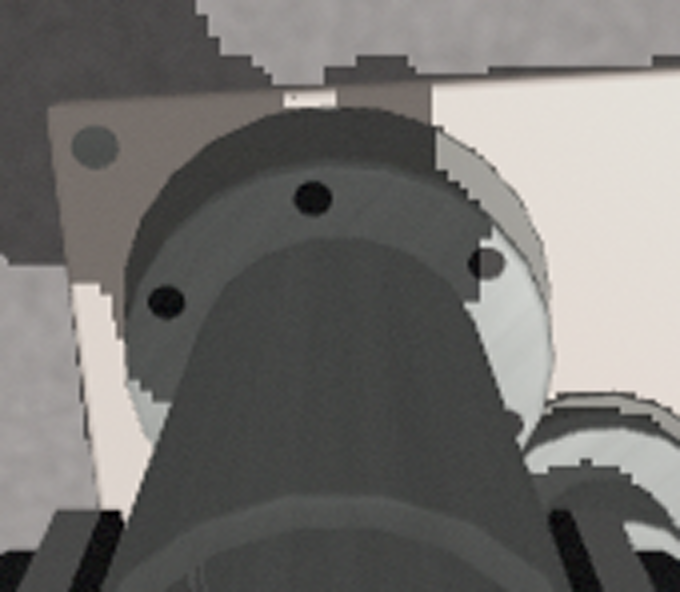

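View pics/s39.png

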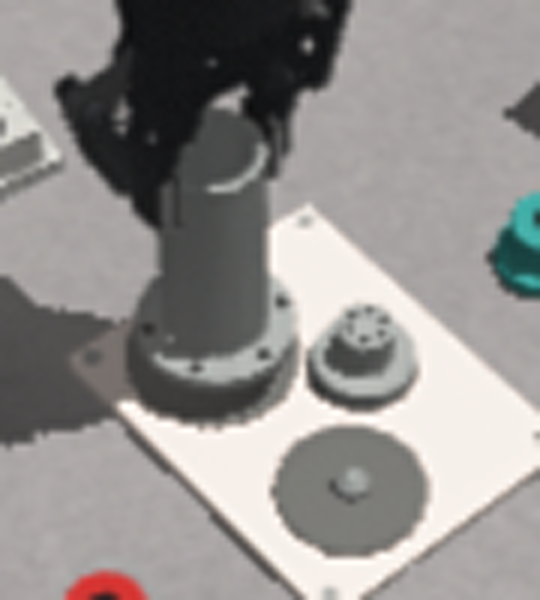

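Call:
{"method": "servo_tool", "body": {"rows": [[0, 0, 0, 0, 0, 0.5, -1], [0, 0, 0, 0, 0, 1, -1], [0, 0, 0, 0, 0, 1.4, -1], [0, 0, 0, 0, 0, 1.7, -1], [0, 0, 0, 0, 0, 1.8, -1]]}}

```text
t: 52.45
ee_pos: [0.5308, 0.0388, 0.0737]
orientation: [-0.0, 0.707, 0.708, -0.0]
force: [-0.2, -1.0, -7.4]
gripper_width: 0.0482
```

Call:
{"method": "servo_tool", "body": {"rows": [[0, 0, 0, 0, 0, 0.1, -1], [0, 0, 0, 0, 0, 0.15, -1], [0, 0, 0, 0, 0, 0.2, -1], [0, 0, 0, 0, 0, 0.25, -1], [0, 0, 0, 0, 0, 0.25, -1]]}}

```text
t: 52.95
ee_pos: [0.5312, 0.0388, 0.0719]
orientation: [0.0, 0.707, 0.708, 0.0]
force: [0.6, 0.2, -7.2]
gripper_width: 0.048
```

Call:
{"method": "servo_tool", "body": {"rows": [[0, 0, 0, 0, 0, 0.05, -1], [0, 0, 0, 0, 0, 0.1, -1], [0, 0, 0, 0, 0, 0.1, -1], [0, 0, 0, 0, 0, 0.1, -1], [0, 0, 0, 0, 0, 0.1, -1]]}}

```text
t: 53.45
ee_pos: [0.5314, 0.0384, 0.0716]
orientation: [0.001, 0.707, 0.708, 0.0]
force: [-2.6, -2.8, 6.4]
gripper_width: 0.048
```

Seated: the load came off at a TCP height of 71.6 mm, which matches the expected 71.5 mm. Releasing.

Call:
{"method": "servo_tool", "body": {"rows": [[0, 0, 0, 0, 0, -0.05, 0.2], [0, 0, 0, 0, 0, -0.05, 0.4], [0, 0, 0, 0, 0, -0.05, 0.7], [0, 0, 0, 0, 0, -0.05, 1], [0, 0, 0, 0, 0, -0.05, 1]]}}

```text
t: 53.95
ee_pos: [0.5311, 0.0388, 0.0713]
orientation: [-0.0, 0.707, 0.708, 0.0]
force: [-0.2, 0.1, 1.1]
gripper_width: 0.0856
```

Call:
{"method": "servo_tool", "body": {"rows": [[0, 0, 0, 0, 0, -1, 1], [0, 0, 0, 0, 0, -4, 1], [0, 0, 0, 0, 0, -8, 1], [0, 0, 0, 0, 0, -12, 1], [0, 0, 0, 0, 0, -15, 1]]}}

```text
t: 54.45
ee_pos: [0.5313, 0.0388, 0.2246]
orientation: [0.001, 0.707, 0.708, 0.001]
force: [0.2, -0.7, 0.4]
gripper_width: 0.0855
```

```bash
python3 - <<'E'
from h import *
plan(.5002,-.2329,.18,-25)
c=env.capture("wrist");cv2.imwrite("pics/w40.png",c["pixels"][:,:,::-1])
E
```

```text
t 54.45 pos [0.5313 0.0388 0.2246] w 0.0855 F [ 0.2 -0.7  0.4]
turn [ 1.500e-01 -2.000e-02  2.509e+01] shift [-27.16  -3.17   4.46]
```

View pics/w40.png

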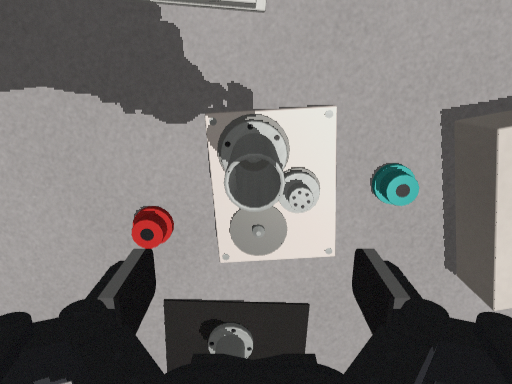

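Tall barrel is upright on its spigot. Next, the short one.

Call:
{"method": "servo_tool", "body": {"rows": [[0, 0, 5, -5, -0.6, 0, 1], [0, 0, 10, -10, -1.2, 0, 1], [0, 0, 15, -15, -1.8, 0, 1], [0, 0, 20, -20, -2.4, 1, 1], [0, 0, 25, -25, -3, 2, 1]]}}

```text
t: 55.0
ee_pos: [0.5015, -0.2095, 0.2026]
orientation: [0.001, 0.844, 0.536, 0.0]
force: [1.5, -0.7, -0.2]
gripper_width: 0.0857
```

```bash
python3 - <<'E'
from h import *
plan(.5002,-.2329,.0421,-25)
E
```

```text
t 55.0 pos [ 0.5015 -0.2095  0.2026] w 0.0857 F [ 1.5 -0.7 -0.2]
turn [ 0.09  0.   -0.11] shift [-2.17  0.85 16.05]
```

Call:
{"method": "servo_tool", "body": {"rows": [[0, 0, 0, -1, 0.4, 1, 1], [0, 0, 0, -1.8, 0.7, 3, 1], [0, 0, 0, -1.8, 0.7, 6, 1], [0, 0, 0, -1.8, 0.7, 8, 1], [0, 0, 0, -1.8, 0.7, 8, 1]]}}

```text
t: 55.5
ee_pos: [0.4994, -0.2259, 0.1198]
orientation: [-0.002, 0.843, 0.538, -0.001]
force: [0.7, -0.3, 0.7]
gripper_width: 0.0851
```

```bash
python3 - <<'E'
from h import *
plan(.5002,-.2329,.0421,-25)
c=env.capture("wrist");cv2.imwrite("pics/w41.png",c["pixels"][:,:,::-1])
E
```

```text
t 55.5 pos [ 0.4994 -0.2259  0.1198] w 0.0851 F [ 0.7 -0.3  0.7]
turn [-0.25 -0.04  0.11] shift [-0.61  0.41  7.77]
```

View pics/w41.png

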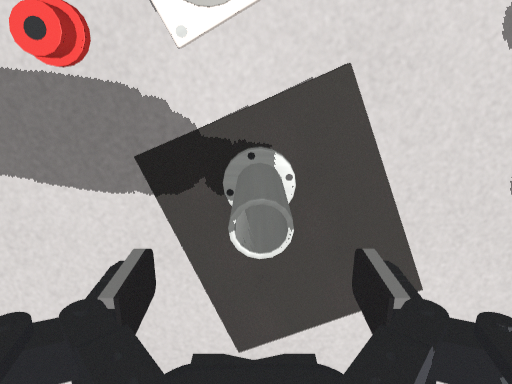

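Call:
{"method": "servo_tool", "body": {"rows": [[0, 0, 0, -0.3, 0.3, 2, 1], [0, 0, 0, -0.5, 0.3, 4, 1], [0, 0, 0, -0.5, 0.3, 6, 1], [0, 0, 0, -0.5, 0.3, 7.5, 1], [0, 0, 0, -0.5, 0.3, 7.7, 1]]}}

```text
t: 56.05
ee_pos: [0.5013, -0.2324, 0.045]
orientation: [-0.0, 0.843, 0.538, -0.0]
force: [-0.0, 0.2, -0.1]
gripper_width: 0.0856
```

Call:
{"method": "servo_tool", "body": {"rows": [[0, 0, 0, 0, 0, 0, 0.8], [0, 0, 0, 0, 0, 0, 0.4], [0, 0, 0, 0, 0, 0, 0.2], [0, 0, 0, 0, 0, 0, 0.1], [0, 0, 0, 0, 0, 0, 0.1]]}}

```text
t: 56.55
ee_pos: [0.5014, -0.2328, 0.0454]
orientation: [0.0, 0.843, 0.538, 0.0]
force: [0.1, -0.4, -0.2]
gripper_width: 0.047
```

```bash
python3 - <<'E'
from h import *
plan(.5002,-.2329,.0421,-25)
c=env.capture("wrist");cv2.imwrite("pics/w42.png",c["pixels"][:,:,::-1])
E
```

```text
t 56.55 pos [ 0.5014 -0.2328  0.0454] w 0.047 F [ 0.1 -0.4 -0.2]
turn [0.03 0.01 0.09] shift [-0.06 -0.11  0.33]
```

View pics/w42.png

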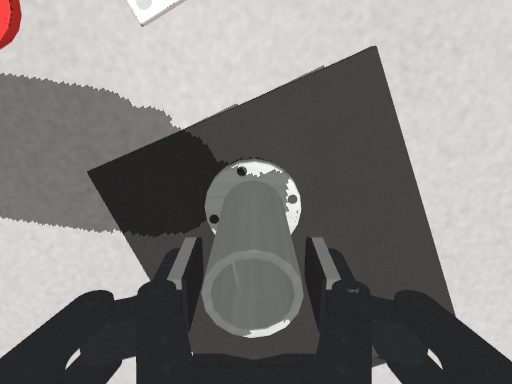

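Call:
{"method": "servo_tool", "body": {"rows": [[0, 0, 0, 0, -0.1, 0.3, 0.1], [0, 0, 0, 0, -0.1, 0.3, 0], [0, 0, 0, 0, -0.1, 0.3, -0.2], [0, 0, 0, 0, -0.1, 0.3, -0.5], [0, 0, 0, 0, -0.1, 0.3, -1]]}}

```text
t: 57.1
ee_pos: [0.5005, -0.2323, 0.042]
orientation: [0.0, 0.843, 0.538, 0.0]
force: [1.4, 0.0, 0.0]
gripper_width: 0.0392
```

Call:
{"method": "servo_tool", "body": {"rows": [[0, 0, 0, 0, 0, 0, -1], [0, 0, 0, 0, 0, 0, -1], [0, 0, 0, 0, 0, 0, -1], [0, 0, 0, 0, 0, 0, -1], [0, 0, 0, 0, 0, 0, -1]]}}

```text
t: 57.6
ee_pos: [0.5004, -0.2323, 0.042]
orientation: [0.0, 0.843, 0.538, 0.0]
force: [1.3, -1.1, 0.5]
gripper_width: 0.0388
```

Call:
{"method": "servo_tool", "body": {"rows": [[0, 0, 0, 0, 0, -0.5, -1], [0, 0, 0, 0, 0, -2, -1], [0, 0, 0, 0, 0, -4, -1], [0, 0, 0, 0, 0, -6.5, -1], [0, 0, 0, 0, 0, -9, -1]]}}

```text
t: 58.1
ee_pos: [0.4994, -0.2317, 0.1323]
orientation: [-0.001, 0.843, 0.538, -0.001]
force: [0.2, -0.6, -4.8]
gripper_width: 0.0392
```

```bash
python3 - <<'E'
from h import *
plan(.5357,-.0600,.135,0)
E
```

```text
t 58.1 pos [ 0.4994 -0.2317  0.1323] w 0.0392 F [ 0.2 -0.6 -4.8]
turn [ -0.14  -0.05 -24.91] shift [17.1  -3.94 -0.26]
```

Call:
{"method": "servo_tool", "body": {"rows": [[0, 0, -4, 2.5, -0.6, -0.2, -1], [0, 0, -9, 6, -1.4, -0.2, -1], [0, 0, -14, 10, -2.3, -0.2, -1], [0, 0, -19, 13.5, -3.1, -0.2, -1], [0, 0, -25, 16.3, -3.8, -0.2, -1]]}}

```text
t: 58.6
ee_pos: [0.5339, -0.0663, 0.1336]
orientation: [-0.001, 0.705, 0.709, -0.0]
force: [0.9, -0.5, -5.6]
gripper_width: 0.039
```

Call:
{"method": "servo_tool", "body": {"rows": [[0, 0, 0, 0, 0, 1, -1], [0, 0, 0, 0, 0, 2, -1], [0, 0, 0, 0, 0, 3.5, -1], [0, 0, 0, 0, 0, 3.5, -1], [0, 0, 0, 0, 0, 3.5, -1]]}}

```text
t: 59.1
ee_pos: [0.5339, -0.0692, 0.0985]
orientation: [-0.001, 0.707, 0.707, -0.0]
force: [0.3, -0.1, -5.9]
gripper_width: 0.0389
```

Call:
{"method": "servo_tool", "body": {"rows": [[0, 0, 0, 0, 0, 0, -1], [0, 0, 0, 0, 0, 0, -1], [0, 0, 0, 0, 0, 0, -1], [0, 0, 0, 0, 0, 0, -1], [0, 0, 0, 0, 0, 0, -1]]}}

```text
t: 59.6
ee_pos: [0.5346, -0.0684, 0.0992]
orientation: [0.0, 0.707, 0.708, 0.0]
force: [-0.3, 0.4, -4.9]
gripper_width: 0.0392
```

```bash
python3 - <<'E'
from h import *
plan(.5357,-.0600,.051,0)
s=env.observe();c=env.capture("wrist");cv2.imwrite("pics/w43.png",cv2.resize(c["pixels"][100:340,130:390,::-1],None,fx=2.5,fy=2.5,interpolation=cv2.INTER_CUBIC))
z=s['ee_pos']
for C in((.5357,-.060,.013,.036),(z[0],z[1],z[2]-.038+.01,.032)):
  a=np.linspace(0,6.28,200);P=np.array([proj("wrist",(C[0]+C[3]*np.cos(t),C[1]+C[3]*np.sin(t),C[2]),s,c) for t in a]);P=(P-[130,100])*2.5;print(P.min(0).round(),P.max(0).round())
c=env.capture("side");cv2.imwrite("pics/s43.png",cv2.resize(c["pixels"][130:240,210:320,::-1],None,fx=5,fy=5,interpolation=cv2.INTER_CUBIC))
E
```

```text
t 59.6 pos [ 0.5346 -0.0684  0.0992] w 0.0392 F [-0.3  0.4 -4.9]
turn [0.01 0.   0.08] shift [0.84 0.11 4.82]
[202.  65.] [428. 285.]
[187. 145.] [438. 381.]
```

View pics/w43.png

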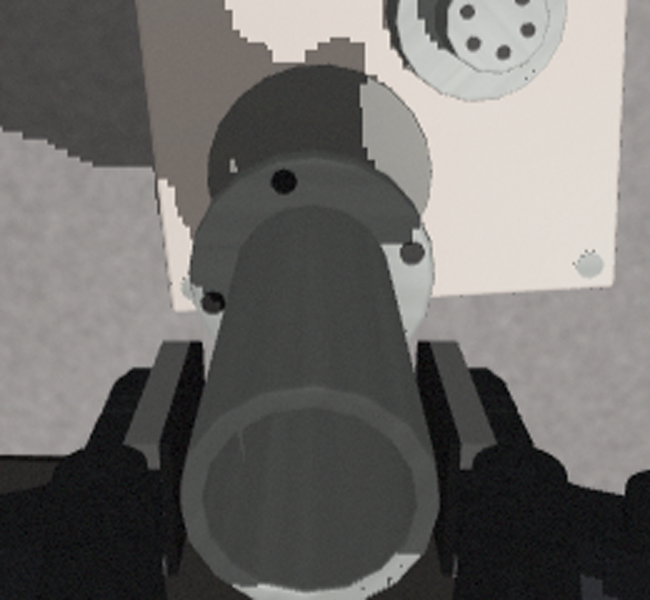

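View pics/s43.png

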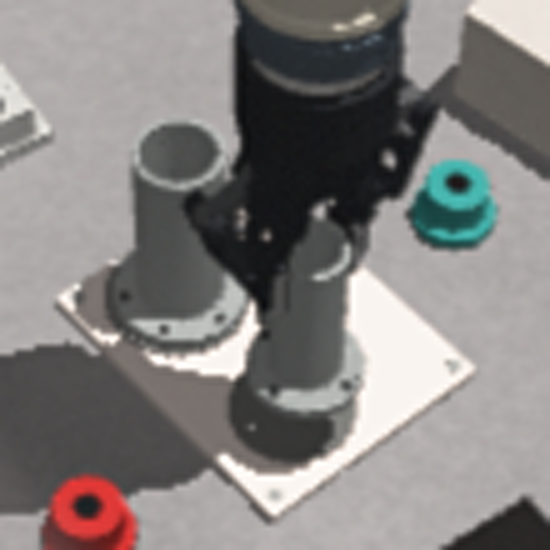

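Call:
{"method": "servo_tool", "body": {"rows": [[0, 0, 0, 0.4, 0.1, 0.7, -1], [0, 0, 0, 0.9, 0.15, 1.4, -1], [0, 0, 0, 0.9, 0.15, 2, -1], [0, 0, 0, 0.9, 0.15, 2.7, -1], [0, 0, 0, 0.9, 0.15, 2.7, -1]]}}

```text
t: 60.2
ee_pos: [0.5353, -0.0592, 0.0707]
orientation: [-0.001, 0.707, 0.708, -0.001]
force: [-0.7, 0.2, -5.0]
gripper_width: 0.0387
```

Call:
{"method": "servo_tool", "body": {"rows": [[0, 0, 0, 0, 0, 0, -1], [0, 0, 0, 0, 0, 0, -1], [0, 0, 0, 0, 0, 0, -1], [0, 0, 0, 0, 0, 0, -1], [0, 0, 0, 0, 0, 0, -1]]}}

```text
t: 60.7
ee_pos: [0.5361, -0.0595, 0.0722]
orientation: [0.0, 0.707, 0.708, 0.0]
force: [-0.1, 0.6, -5.1]
gripper_width: 0.0387
```

```bash
python3 - <<'E'
from h import *
plan(.536,-.059,.051,0)
s=env.observe();c=env.capture("wrist");cv2.imwrite("pics/w44.png",cv2.resize(c["pixels"][100:340,130:390,::-1],None,fx=2.5,fy=2.5,interpolation=cv2.INTER_CUBIC))
c=env.capture("side");cv2.imwrite("pics/s44.png",cv2.resize(c["pixels"][130:240,210:320,::-1],None,fx=5,fy=5,interpolation=cv2.INTER_CUBIC))
E
```

```text
t 60.7 pos [ 0.5361 -0.0595  0.0722] w 0.0387 F [-0.1  0.6 -5.1]
turn [0.02 0.   0.08] shift [ 0.05 -0.01  2.12]
```

View pics/w44.png

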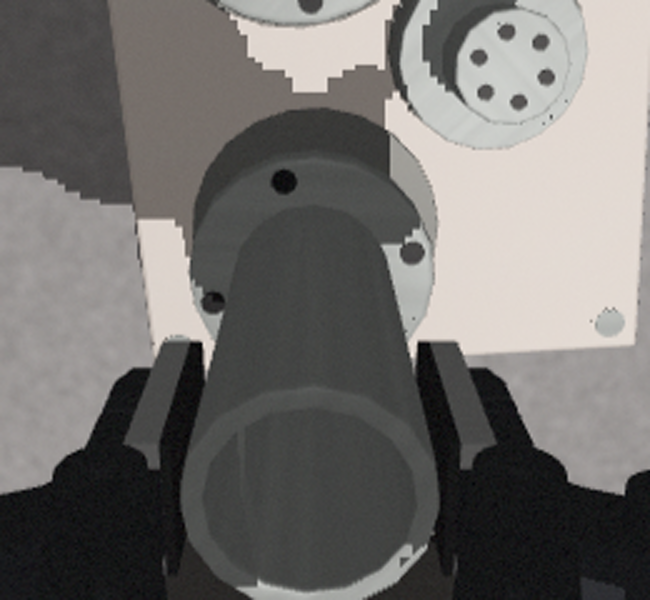

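View pics/s44.png

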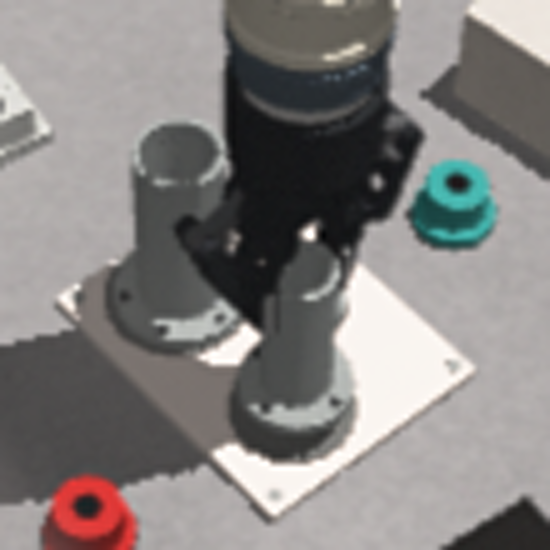

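Call:
{"method": "servo_tool", "body": {"rows": [[0, 0, 0, 0, 0.1, 0.5, -1], [0, 0, 0, 0, 0.1, 1, -1], [0, 0, 0, 0, 0.1, 1.4, -1], [0, 0, 0, 0, 0.1, 1.7, -1], [0, 0, 0, 0, 0.1, 1.8, -1]]}}

```text
t: 61.3
ee_pos: [0.5368, -0.0594, 0.0534]
orientation: [-0.0, 0.707, 0.708, -0.0]
force: [0.1, -0.3, -5.4]
gripper_width: 0.0388
```

Call:
{"method": "servo_tool", "body": {"rows": [[0, 0, 0, 0, 0, 0.1, -1], [0, 0, 0, 0, 0, 0.2, -1], [0, 0, 0, 0, 0, 0.25, -1], [0, 0, 0, 0, 0, 0.3, -1], [0, 0, 0, 0, 0, 0.3, -1]]}}

```text
t: 61.8
ee_pos: [0.5371, -0.0595, 0.0511]
orientation: [0.0, 0.707, 0.708, 0.0]
force: [0.1, -0.5, -5.7]
gripper_width: 0.0391
```

Call:
{"method": "servo_tool", "body": {"rows": [[0, 0, 0, 0, 0, 0.05, -1], [0, 0, 0, 0, 0, 0.1, -1], [0, 0, 0, 0, 0, 0.1, -1], [0, 0, 0, 0, 0, 0.1, -1], [0, 0, 0, 0, 0, 0.1, -1]]}}

```text
t: 62.3
ee_pos: [0.5374, -0.0595, 0.0509]
orientation: [0.001, 0.707, 0.708, 0.0]
force: [-1.1, 0.6, 5.8]
gripper_width: 0.0392
```

Call:
{"method": "servo_tool", "body": {"rows": [[0, 0, 0, 0, 0, -0.05, 0.1], [0, 0, 0, 0, 0, -0.05, 0.3], [0, 0, 0, 0, 0, -0.05, 0.6], [0, 0, 0, 0, 0, -0.05, 1], [0, 0, 0, 0, 0, -0.05, 1]]}}

```text
t: 62.8
ee_pos: [0.5371, -0.0595, 0.0505]
orientation: [0.0, 0.707, 0.708, -0.0]
force: [-0.2, 0.3, 0.2]
gripper_width: 0.0856
```

Call:
{"method": "servo_tool", "body": {"rows": [[0, 0, 0, 0, 0, -1, 1], [0, 0, 0, 0, 0, -4, 1], [0, 0, 0, 0, 0, -8, 1], [0, 0, 0, 0, 0, -13, 1], [0, 0, 0, 0, 0, -18, 1]]}}

```text
t: 63.3
ee_pos: [0.5365, -0.0593, 0.233]
orientation: [0.0, 0.707, 0.708, 0.0]
force: [1.8, -0.4, 0.2]
gripper_width: 0.0855
```

Call:
{"method": "servo_tool", "body": {"rows": [[0, 0, 0, -5, 0, 0, 1], [0, 0, 0, -10, -1, 0, 1], [0, 0, 0, -15, -3, 0, 1], [0, 0, 0, -20, -5, 0, 1], [0, 0, 0, -25, -7, 0, 1]]}}

```text
t: 63.8
ee_pos: [0.4711, -0.2995, 0.2314]
orientation: [0.0, 0.706, 0.708, 0.0]
force: [1.1, 0.1, -1.1]
gripper_width: 0.0857
```

Call:
{"method": "servo_tool", "body": {"rows": [[0, 0, 0, 0, 0, 0, 1], [0, 0, 0, 0, 0, 0, 1], [0, 0, 0, 0, 0, 0, 1], [0, 0, 0, 0, 0, 0, 1], [0, 0, 0, 0, 0, 0, 1]]}}

```text
t: 64.3
ee_pos: [0.4726, -0.2967, 0.2308]
orientation: [0.0, 0.706, 0.708, 0.0]
force: [0.6, -0.9, -0.3]
gripper_width: 0.0853
```

```bash
python3 - <<'E'
from h import *
plan(.536,-.059,.051,0)
c=env.capture("side")["pixels"][:,:,::-1];cv2.imwrite("pics/s50.png",cv2.resize(c[140:240,210:320],None,fx=6,fy=6,interpolation=cv2.INTER_CUBIC))
c=env.capture("top")["pixels"][:,:,::-1];cv2.imwrite("pics/t50.png",c)
cv2.imwrite("pics/t50b.png",cv2.resize(c[155:230,210:310],None,fx=8,fy=8,interpolation=cv2.INTER_CUBIC))
cv2.imwrite("pics/t50c.png",cv2.resize(c[185:260,95:195],None,fx=8,fy=8,interpolation=cv2.INTER_CUBIC))
E
```

```text
t 64.3 pos [ 0.4726 -0.2967  0.2308] w 0.0853 F [ 0.6 -0.9 -0.3]
turn [0.01 0.01 0.2 ] shift [23.75  6.42 17.97]
```

View pics/t50b.png

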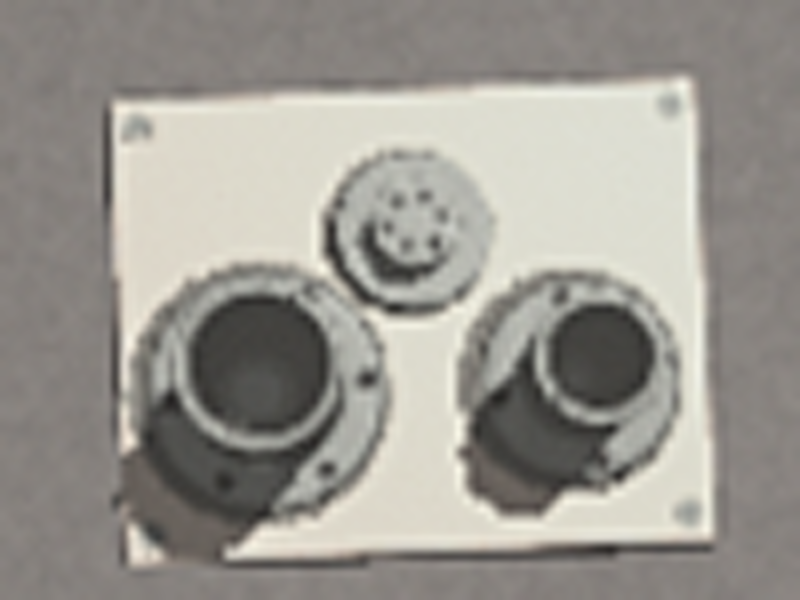

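View pics/t50c.png

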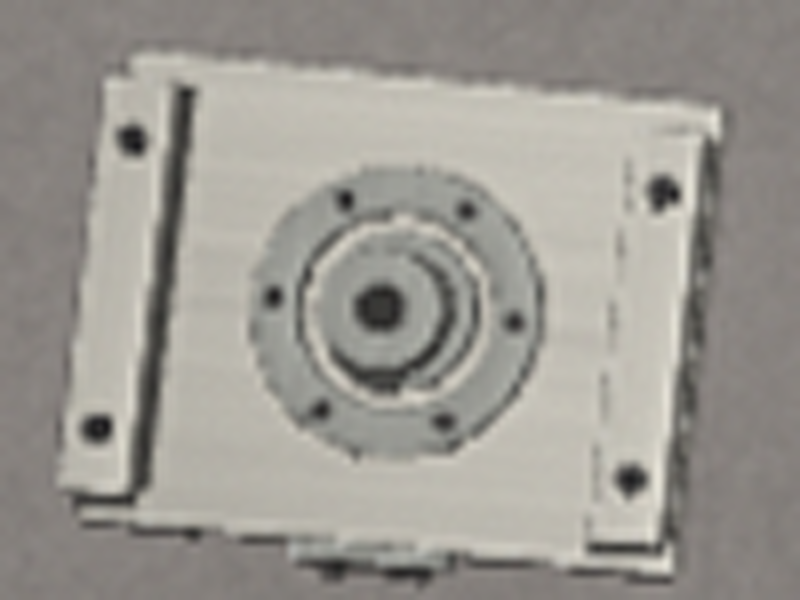

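View pics/s50.png

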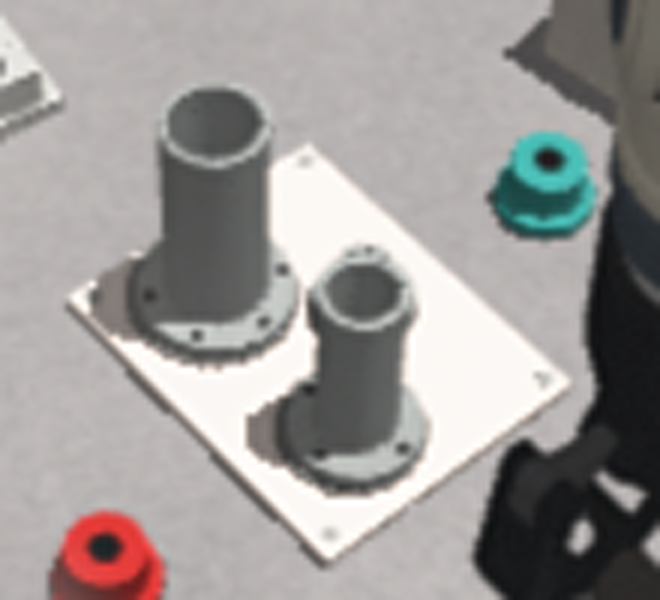

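```bash
python3 - <<'E'
from h import *
w=lambda x,y,z:print(at("side",210+(x+.5)/6-.5,140+(y+.5)/6-.5,z).round(4))
w(215,126,.138);w(362,293,.118)
t=lambda x,y,z,o:print(at("top",(x+.5)/8-.5+o[0],(y+.5)/8-.5+o[1],z).round(4))
b=(210,155);c=(95,185)
t(260,371,.138,b);t(597,360,.118,b);t(414,219,.045,b);t(379,308,.044,c)
s=env.observe();print(s['qd'].round(3),s['force'].round(1))
E
```

```text
[0.5305 0.0351 0.138 ]
[ 0.5362 -0.0631  0.118 ]
[0.5287 0.0346 0.138 ]
[ 0.5354 -0.0638  0.118 ]
[ 0.5835 -0.0103  0.045 ]
[0.4745 0.2834 0.044 ]
[-0.007  0.002  0.    -0.001 -0.001  0.   ] [ 0.4 -0.1 -0.5]
```

```bash
python3 - <<'E'
from h import *
w=lambda x,y,z:print(at("side",140+(x+.5)/4-.5,90+(y+.5)/4-.5,z).round(4))
w(421,397.5,.013);w(514.5,487.5,.013)
E
```

```text
[0.5291 0.0386 0.013 ]
[ 0.5357 -0.0618  0.013 ]
```

```bash
python3 -c "
from rig import env
print(env.job_done())"
```

```text
the job is handed in; nothing more can be done
None
```

The die change is done and handed in at about 64 s of the 144 s allowed; no verdict was reported.

I stood both barrels on the mat. I then parked the strand die on the bench, put the rod die in the seat and the strand die on the die pad, and set each barrel back over its own spigot.

**Last checks:** Positions come from the top and side pictures, good to about 2 mm.

| Part | Offset from its place | Limit |
|---|---|---|
| Tall barrel | about 4 mm from the wide spigot | 10 mm |
| Short barrel | about 1.5 mm from the narrow spigot | 10 mm |
| Rod die | about 1 mm from the seat's middle | 10 mm |
| Strand die | about 2–3 mm from the pad's middle | 12 mm |

All four parts look upright and at rest. The seating heights agreed with contact within 1 mm. The gripper is open and clear, and the red and turquoise look-alikes were not touched.

**What went wrong or disagreed:**
- **First grasp of the tall barrel failed.** The real fingertips sit about 34 mm behind the reported TCP, not at it. The fingers shut above the rim and tilted the barrel by about 10°, with up to about 85 N vertical at the wrist. I eased it back upright and allowed for the 34 mm from then on.
- **Camera readings differed.** The wrist camera placed parts 2–6 mm further along +y than the top and side cameras did. I used values in between, and lined up the last few millimetres of each placing in the wrist picture.

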